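# Load the flow-cell test station and hold its enabling paddle at half travel

### The job

Put the two blue flow-cell cartridges into the two pockets of the grey test station, one in each, fully down and both with the brass tab in the notch at the pocket's far side, and let go of them. Then press the yellow hold-to-run paddle down half-way, so that its pointer stands at the green mark (about 0.2 rad of its travel), never pushing it through to the bottom, and finish while still holding it pressed there. Leave the white-capped jar, the small blue-capped bottle and the spanner on the right where they are.

Things in the scene. Friction and masses are not known exactly. Their poses are not given: they have to be found in the camera images.
- station: grey test station, plate 116 (x) x 240 (y) x 12 mm, fixed; origin: centre of its underside; +x points away from the robot at yaw 0, +y left. Two pockets at its left and middle, the paddle at its right (y = -90 mm). Right of the paddle's near end stands a white scale post 9 mm wide, its top 74 mm above the table, with a green mark and a red one below it
- pocket_left (a point): left pocket: centre of its floor, 12 mm above the table; axes as the station's. Inside 66 (x) x 40 (y) mm (3 mm of play each way), black walls 5 mm thick, 8 mm high. A cartridge is seated when its underside lies on this floor with its tab in the notch
- pocket_right (a point): right (mid-station) pocket: centre of its floor, 12 mm above the table; axes as the station's. Inside 66 (x) x 40 (y) mm (3 mm of play each way), black walls 5 mm thick, 8 mm high. A cartridge is seated when its underside lies on this floor with its tab in the notch. 84 mm from the left one; the paddle's centre line is 91 mm further right
- notch_left (a point): middle of the 18 mm wide notch in that pocket's far (+x) wall, at floor height, 35 mm from the pocket's centre; a yellow mark lies behind it. The cartridge's tab goes here
- notch_right (a point): middle of the 18 mm wide notch in that pocket's far (+x) wall, at floor height, 35 mm from the pocket's centre; a yellow mark lies behind it. The cartridge's tab goes here
- cartridge_a: blue flow-cell cartridge, block 60 (x) x 34 (y) x 42 mm high, 0.15 kg, standing upright, with a brass tab 12 mm wide, 12 high, 10 long at the foot of its +x end; a white dash on top is nearer that end. Origin: centre of the block's underside, tab not counted. Grasp across the 34 mm, fingertips 12 mm or more above its underside, to clear the pocket walls
- cartridge_b: blue flow-cell cartridge, block 60 (x) x 34 (y) x 42 mm high, 0.15 kg, standing upright, with a brass tab 12 mm wide, 12 high, 10 long at the foot of its +x end; a white dash on top is nearer that end. Origin: centre of the block's underside, tab not counted. Grasp across the 34 mm, fingertips 12 mm or more above its underside, to clear the pocket walls. Either fits either pocket
- tab_a (a point): middle of that cartridge's tab at underside height, 35 mm along the cartridge's +x from its origin; lies over a notch point when seated
- tab_b (a point): middle of that cartridge's tab at underside height, 35 mm along the cartridge's +x from its origin; lies over a notch point when seated
- paddle (a joint): yellow spring paddle, 34 mm wide, 84 long, hinged at its far end (45 mm above the table, station x = +36 mm), nose up when free. In rad: 0 = free, grows as its near end is pressed down, 0.2 = level, pointer at the middle of the green mark, 0.4 = bottom stop. Springs back when let go; at the pad it takes about 4 N to start, 8 N at 0.2, 12 N at the bottom
- paddle_pad (a point): point on top of the ribbed black rubber pad (30 x 28 mm) where the paddle is pressed, 65 mm from the hinge; moves with the paddle: 64 mm above the table when free, 51 mm at 0.2 rad, about 13 mm down per 0.2 rad
- fitting_jar: white-capped jar 45 mm wide, 58 mm high, bystander; origin centre of underside
- bottle_100_table: small blue-capped clear bottle 56 mm wide, 100 mm high, bystander; origin centre of underside
- spanner: spanner 116 mm long lying at the right front, bystander
Mind the look-alikes: they are no part of the job. Leave any black, pink or red look-alike of the cartridge_a alone.

How it is judged:
By the outcome, as a careful person would: the job done as asked, in the order asked, and still so for the second after the job is handed in, while the arm keeps its last pose, push and grip.
It also fails if it takes over 67 s, if anything falls off the work surface, if the arm or the gripper's body presses on something with over 40 N, if the wrist force passes 120 N, or if a joint passes its speed limit or range.

### The arm

A 6-joint arm with a two-finger parallel gripper is mounted at the origin on a cart in front of the work surface, level with it; the furniture and walls round the work are solid. World frame = base frame: x ahead of the robot, y to its left, z up, the work surface at z = 0. Lengths are in mm, angles in rad, forces in N, time in s.
With the tool pointing down it reaches from about 350 to 975 mm from the base axis. Payload 4.9 kg.
Tool frame: the origin (TCP) lies between the finger pads; the fingertips stand 17 mm ahead of it and the grasp point (between the pads) lies 2 mm behind it; z points along the fingers, y is the line along which they close (so a half turn about z gives the same grasp; the last joint's range is limited). The gripper opens to 85 mm and grips with 20 to 120 N. Pads are 22 mm wide; open, the fingers measure 114 mm over their backs; the gripper's body (76 mm by 85 mm) begins 54 mm behind the grasp point. The pads swing forward as they close: fully open they stand 13 mm farther back than shut.
Start: joints at [1.197, 0.053, 1.613, -0, 1.476, -0.119], TCP at [157.523, 604.804, 220.604] pointing down, gripper open.
Joint ranges: [-3.01, 3.01], [-1.01, 2.22], [0.06, 2.58], [-1.02, 4.17], [0.09, 2.62], [-3.14, 3.14]. Speed limits (rad/s): [2.57, 2.57, 3.14, 3.14, 3.14, 3.14].

### API

Orientations are given as a unit quaternion [x, y, z, w].
In Python, from bench import manip gives the robot as it stands.
- The arm moves only by the shell command python3 -m pendant 'ROWS' [OPENING]. ROWS is JSON, a list of rows, each a list of 6 numbers: the shift along the tool's x, y, z in mm, then the turn, a rotation vector about the tool's x, y, z in degrees. In form: [[dx, dy, dz, wx, wy, wz], ...]. A call has 1 to 20 rows; each row is the pose to reach, as a shift and turn from the pose commanded when the call began, along the tool's axes at that moment; what a row does not reach only later rows make up. A row lasts 1/12 s, in which the tool goes at most 41.7 mm and 7.16 degrees, less where a joint would pass 70% of its speed; a pose out of reach is approached as far as the arm can. A call with a gripper value outside its range is refused whole. OPENING is the opening, from -1 (shut) to 1 (fully open), set as the call begins (- or left out, the last holds). The fingers move at their own pace and stop on an object; the grip force is fixed at half the most. Time passes only in rows, so rows that repeat a pose let the fingers close. It gives the time, the measured TCP pose, the force, the opening and the grip force at its end, in the units of the state.
- manip.read_state(): the state, without advancing time (a new reading comes with each control period).
- manip.get_image(name): name is "side" or "top"; returns (picture, depth): 400x640x3 uint8, red, green, blue; 400x640 float32, mm along the optical axis (not along the pixel's ray), 0 where there is no reading.
- manip.camera_info(name): a dict with "camera_matrix" (3x3 intrinsics, pixels), "R" (3x3) and "t" (3): a world point X has camera coordinates R X + t. Camera axes: x right, y down, z forward; pixel columns grow to the right and rows downward; lengths in mm; the calibration is good to about 2 mm. A picture is of the moment at which its call begins. camera_info takes no time and is no camera call.
- manip.finish_job(): hands the job in; it is judged then, once.
Trained networks look in the newest picture that a camera, given by its name, has taken for a name from the list of things; names that differ only in an ending like _2 or _b are one class to them, and where a whole thing is asked for, a point or a joint stands for the part that bears it (a point fixed in the world has none). Each returns a list of dicts, best first, with "confidence" (0 to 1); they miss things now and then, are a little off and sometimes report something else, mostly with a low value. They report only what shows in the picture. A call takes as long as a camera call. They do not tell look-alikes from the thing itself.
- manip.silhouettes(camera, thing): "pixels" (400x640 bool, what is visible of it) and "at" ([column, row] in pixels, amid what is visible of it).
The state is a dict: "t": time; "qpos": joint angles; "joint_velocities": joint speeds; "effort": joint torques, N m; "tool_pos": TCP position; "tcp_rot": TCP orientation; "ft_force": force on the tool from outside, world axes, zero at the start; "wrist_torque": the same for the moment, N m; "opening": finger opening in mm; "gripper_force": force on a finger pad.
Only numpy, scipy, OpenCV 4.12 (cv2) and the standard library are available. Lean on these libraries where they do the work, as an engineer would, in place of code of your own. Each camera call takes 0.05 s, during which the arm holds its last target. There are 200 camera calls.

## Working session

There is one attempt and no reset: what is moved stays moved. The work goes in short steps, Python scripts to look and compute and a shell command to move; the robot and the scene stay as the last step left them, time stands still between calls to the robot, and variables do not carry over. Pictures are saved under pics/ and viewed, at most 10 in all, crops included, and the job is handed in when it is done.

```bash
mkdir -p pics; ls
cat > h.py <<'E'
from bench import manip
import numpy as np, cv2
from scipy.spatial.transform import Rotation as Ro
def grab(c):
    im,d=manip.get_image(c); return im,d,manip.camera_info(c)
def cloud(d,ci):
    K=np.array(ci["camera_matrix"]);R=np.array(ci["R"]);t=np.array(ci["t"])
    v,u=np.mgrid[:400,:640]
    P=np.stack([(u-K[0,2])/K[0,0]*d,(v-K[1,2])/K[1,1]*d,d],-1)
    return (P-t)@R
def save(n,im): cv2.imwrite("pics/"+n+".png",cv2.cvtColor(im,cv2.COLOR_RGB2BGR))
def proj(X,ci):
    p=np.array(ci["camera_matrix"])@(np.array(ci["R"])@np.array(X,float)+np.array(ci["t"])); return p[:2]/p[2]
E
python3 - <<'E'
from h import *
s=manip.read_state();print(s)
for c in("top","side"):
    im,d,ci=grab(c);save(c+"0",im);print(c,ci)
    np.savez(c+"0.npz",im=im,P=cloud(d,ci),d=d)
    for n in("cartridge_a","station","paddle_pad"):
        for r in manip.silhouettes(c,n):
            px=r["pixels"];P=cloud(d,ci)[px&(d>0)]
            print(c,n,round(r["confidence"],2),r["at"],px.sum(),np.median(P,0).round(0),P.min(0).round(),P.max(0).round())
E
```

```text
pics
{'t': 0.0, 'qpos': array([ 1.19704159e+00,  5.33693601e-02,  1.61430989e+00,  3.46093079e-06,
        1.47600520e+00, -1.19005143e-01]), 'joint_velocities': array([-2.63711260e-04, -1.02170594e-03, -9.17958812e-05, -5.55621761e-04,
       -2.60520324e-03, -2.05581447e-04]), 'effort': array([ 1.46993556e-03, -3.93685162e+01, -3.70172954e+01, -7.29722296e-05,
        7.12074587e-03,  2.09913895e-05]), 'tool_pos': array([157.26334717, 604.2158111 , 219.34580494]), 'tcp_rot': array([ 1.27030740e-01,  9.91898229e-01, -1.01389362e-03, -2.56759635e-04]), 'ft_force': array([-0.21996479, -0.06557229,  0.44316135]), 'wrist_torque': array([ 0.03487488, -0.02398614, -0.0092177 ]), 'gripper_force': 0.0, 'opening': 85.21895976557059}
top {'camera_matrix': array([[489.88836002,   0.        , 320.44027235],
       [  0.        , 489.88836002, 202.62954291],
       [  0.        ,   0.        ,   1.        ]]), 'R': array([[ 0.01323406, -0.9998997 ,  0.00504501],
       [-0.99140123, -0.01377816, -0.1301298 ],
       [ 0.13018626, -0.00327949, -0.99148413]]), 't': array([-102.1655495 ,  496.59739
[... 1121 characters left out ...]
8806,  170.33907143, 1175.97447162])}
side cartridge_a 0.94 [356.8, 261.7] 366 [ 492. -338.   40.] [ 466. -358.    2.] [ 534. -307.   47.]
side cartridge_a 0.91 [313.2, 221.4] 347 [ 482. -140.   36.] [ 466. -170.   -0.] [512. -95.  48.]
side cartridge_a 0.6 [263.7, 206.8] 325 [389.  -1.  34.] [365. -22.  -4.] [442.  85.  45.]
side cartridge_a 0.58 [312.1, 242.4] 405 [ 430. -230.   36.] [ 412. -261.   -2.] [ 460. -152.   47.]
side cartridge_a 0.48 [296.1, 188.9] 252 [511.   8.  38.] [489. -12.  -4.] [570. 106.  49.]
side station 0.83 [271.0, 156.7] 1313 [527. 205.  13.] [467. 118.  -4.] [604. 367.  76.]
side paddle_pad 0.51 [276.0, 160.9] 190 [518. 157.  55.] [475. 129.  10.] [569. 248.  76.]
```

Run:
```python
from h import *
z=np.load("top0.npz");save("tc",cv2.resize(z["im"][150:270,200:420],None,fx=3.6,fy=3.6,interpolation=cv2.INTER_CUBIC))
z=np.load("side0.npz");save("sc",cv2.resize(z["im"][110:310,210:430],None,fx=3,fy=3,interpolation=cv2.INTER_CUBIC))
```

```text
(no output)
```

View pics/tc.png

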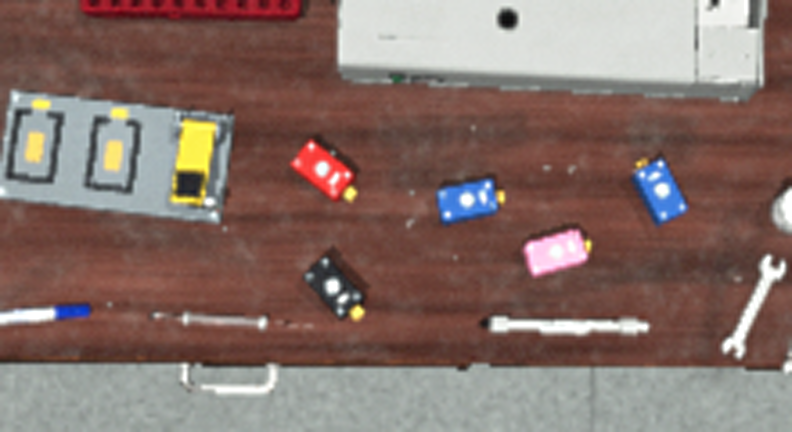

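View pics/sc.png

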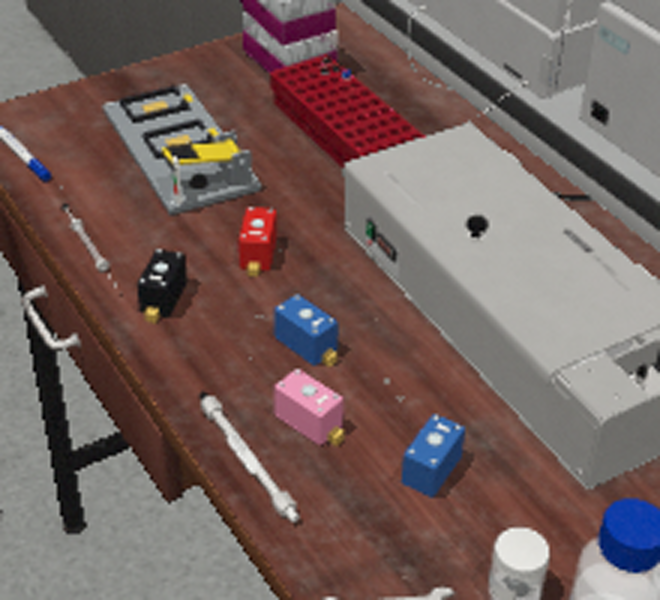

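Candidates (top px): red (289,196), blue (329,206) with its tab pointing right, blue (383,201) with its tab pointing up-left, pink (356,219) and black (293,229). The description picks the two blue ones, and the crop confirms this. The station has its pockets at the left and middle and the paddle at the right, around (233,195).

```bash
cat >> h.py <<'E'
def carts(c,im,P):
    hsv=cv2.cvtColor(im,cv2.COLOR_RGB2HSV);out=[]
    m=((hsv[...,0]>100)&(hsv[...,0]<125)&(hsv[...,1]>120)).astype(np.uint8)
    m=cv2.morphologyEx(m,cv2.MORPH_CLOSE,np.ones((3,3)))
    n,l,st,ce=cv2.connectedComponentsWithStats(m)
    for i in range(1,n):
        if st[i,4]<60: continue
        Q=P[(l==i)]; Q=Q[(Q[:,2]>34)&(Q[:,2]<50)]
        if len(Q)<40: continue
        r=cv2.minAreaRect(Q[:,:2].astype(np.float32)); b=cv2.boxPoints(r)
        e=b[1]-b[0];f=b[2]-b[1]; L=e if np.hypot(*e)>np.hypot(*f) else f
        a=np.degrees(np.arctan2(L[1],L[0]))
        print(c,"blue px",ce[i].round(1),"world",np.round(r[0],1),"size",np.round(r[1],1),"long axis deg",a.round(1),"meanxy",Q.mean(0).round(1))
E
python3 - <<'E'
from h import *
for c in("top","side"):
    z=np.load(c+"0.npz");im,P=z["im"],z["P"];carts(c,im,P)
    hsv=cv2.cvtColor(im,cv2.COLOR_RGB2HSV)
    w=(P[...,0]>440)&(P[...,0]<620)&(P[...,1]>100)&(P[...,1]<390)
    m=w&(P[...,2]>7)&(P[...,2]<18)
    r=cv2.minAreaRect(P[m][:,:2].astype(np.float32));print(c,"plate",r)
    y=((hsv[...,0]>15)&(hsv[...,0]<34)&(hsv[...,1]>150)&(hsv[...,2]>120)).astype(np.uint8)
    n,l,st,ce=cv2.connectedComponentsWithStats(y)
    for i in range(1,n):
        if st[i,4]>3: print(c,"yellow",ce[i].round(1),st[i,4],np.median(P[l==i],0).round(1))
T=Ro.from_quat(manip.read_state()["tcp_rot"]).as_matrix();print(T.round(3))
P=np.load("top0.npz")["P"]
b=(P[...,2]>60)&(P[...,0]>450)&(P[...,1]<100)&(P[...,1]>-400);print("box",P[b].min(0),P[b].max(0))
b=(P[...,2]>30)&(P[...,0]>450)&(P[...,1]<400)&(P[...,1]>100)&(P[...,0]>600);print("rack",P[b].min(0),P[b].max(0))
E
```

```text
top blue px [382.8 203.2] world [ 499.7 -330.2] size [58.4 32.3] long axis deg 24.0 meanxy [ 498.6 -331.3   42.5]
top blue px [329.4 205.5] world [ 488.1 -128. ] size [34.  58.2] long axis deg -78.2 meanxy [ 487.6 -129.    41.5]
top plate ((529.95361328125, 247.37899780273438), (177.3948974609375, 284.28680419921875), 0.34505733847618103)
top yellow [211.  178.5] 4 [588.  324.   11.9]
top yellow [253.9 190.6] 129 [535.5 153.3  51.8]
top yellow [252.6 204.4] 20 [482.1 154.   62.4]
side blue px [311.4 219.4] world [ 487.8 -129.7] size [34.5 60.1] long axis deg -75.5 meanxy [ 486.3 -132.3   40.9]
side blue px [353.9 261.8] world [ 501.  -330.8] size [60.  34.7] long axis deg 24.7 meanxy [ 498.4 -334.1   41.1]
side plate ((533.696044921875, 245.97775268554688), (250.1962432861328, 115.91975402832031), 83.76956939697266)
side yellow [272.5 142.5] 4 [587.8 319.7  15.2]
side yellow [280.5 153.5] 4 [580.5 243.2  12.1]
side yellow [280.6 160.3] 90 [534.1 151.3  53.4]
side yellow [265.2 160.6] 9 [481.2 165.9  63.8]
side yellow [294.  200.5] 6 [494.6  -7.1   7.9]
side yellow [260.3 215.1] 10 [370. -18.   8.]
side yellow [319.5 229.5] 10 [ 494.3 -165.6    7.8]
side yellow [321.4 255.1] 9 [ 442.8 -255.4    9.8]
side yellow [491.3 323.2] 182 [1169.  -459.4 -631.5]
[[-0.968  0.252 -0.   ]
 [ 0.252  0.968 -0.   ]
 [ 0.    -0.    -1.   ]]
box [ 602.9402369  -399.92430267   60.12372242] [1275.61279856   99.98542116  717.68886433]
rack [679.69756109 100.01611744  30.01786165] [1077.35812197  399.99452447  717.75358289]
```

```bash
cat >> h.py <<'E'
def to(x,y,z,ya):
    s=manip.read_state();T=Ro.from_quat(s["tcp_rot"]).as_matrix()
    d=T.T@(np.array([x,y,z])-s["tool_pos"]);cur=np.degrees(np.arctan2(T[1,1],T[0,1]))
    print("row",d.round(1),"wz",round(-(ya-cur),1),"rows~",int(np.ceil(max(np.linalg.norm(d)/41.7,abs(ya-cur)/7.16))),"| now",s["tool_pos"].round(1),"ya",round(cur,1),"tilt",np.round(T[:,2],3),"q",s["qpos"].round(2),"t",s["t"])
E
python3 - <<'E'
from h import *
for c in("top","side"):
    z=np.load(c+"0.npz");im,P=z["im"],z["P"];ci=manip.camera_info(c)
    # rectify at z=20, 0.5 mm per px : col=(400-y)*2,row=(640-x)*2
    def rect(zz,s=3):
        X,Y=np.meshgrid(np.arange(640,440,-1/s),np.arange(390,100,-1/s),indexing="ij")
        Q=np.stack([X,Y,0*X+zz],-1)@np.array(ci["R"]).T+np.array(ci["t"]);p=Q@np.array(ci["camera_matrix"]).T
        p=(p[...,:2]/p[...,2:]).astype(np.float32);return cv2.remap(im,p[...,0],p[...,1],cv2.INTER_LINEAR)
    for zz in(20,):
        r=rect(zz);g=r.max(2);m=(g<75).astype(np.uint8)
        n,l,st,ce=cv2.connectedComponentsWithStats(m)
        for i in range(1,n):
            if st[i,4]>1500:
                pts=np.argwhere(l==i).astype(np.float32);w=np.stack([640-pts[:,0]/3,390-pts[:,1]/3],1)
                print(c,zz,st[i,4],cv2.minAreaRect(w))
    if c=="top": save("rt",cv2.resize(rect(20),(800,552)))
    else: save("rs",cv2.resize(rect(20),(800,552)))
print("box z",np.load("top0.npz")["P"][165,350])
to(488,-129,130,12)
E
```

```text
top 20 4311 ((503.5000305175781, 163.33335876464844), (23.747283935546875, 22.106460571289062), 86.18592071533203)
side 20 21665 ((541.3113403320312, 327.306640625), (65.9609375, 77.54399871826172), 84.2072525024414)
side 20 10610 ((532.0735473632812, 240.51014709472656), (59.194828033447266, 76.39785766601562), 83.7965316772461)
side 20 5440 ((523.8243408203125, 212.83070373535156), (30.663766860961914, 25.8266544342041), 79.8243179321289)
side 20 5495 ((513.2666625976562, 150.36666870117188), (30.295135498046875, 24.824079513549805), 32.47116470336914)
box z [ 630.97374115 -202.02964745   93.4792168 ]
row [-504.8 -626.7   90.6] wz 63.4 rows~ 20 | now [157.5 604.7 220.4] ya 75.4 tilt [-0. -0. -1.] q [ 1.2   0.05  1.61  0.    1.48 -0.12] t 0.4
```

View pics/rt.png

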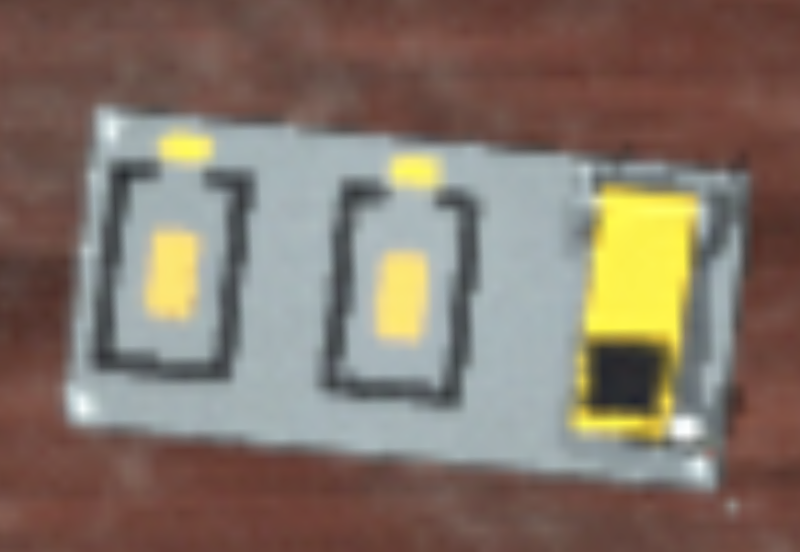

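Rectified at z=20, the left pocket is centred at pixel (173,271), which is world (541.7,327.4). The right one is at (402,293), which is (533.6,243.8). Station yaw is about -5.6°. The pad is at (627,376).

```bash
python3 -m pendant '[[-505,-627,90,0,0,63.4],[-505,-627,90,0,0,63.4],[-505,-627,90,0,0,63.4],[-505,-627,90,0,0,63.4],[-505,-627,90,0,0,63.4],[-505,-627,90,0,0,63.4],[-505,-627,90,0,0,63.4],[-505,-627,90,0,0,63.4],[-505,-627,90,0,0,63.4],[-505,-627,90,0,0,63.4],[-505,-627,90,0,0,63.4],[-505,-627,90,0,0,63.4],[-505,-627,90,0,0,63.4],[-505,-627,90,0,0,63.4],[-505,-627,90,0,0,63.4],[-505,-627,90,0,0,63.4],[-505,-627,90,0,0,63.4],[-505,-627,90,0,0,63.4],[-505,-627,90,0,0,63.4],[-505,-627,90,0,0,63.4]]' 1
python3 - <<'E'
from h import *
to(488,-129,32,12.5)
im,d,ci=grab("top");P=cloud(d,ci);carts("top",im,P)
im,d,ci=grab("side");P=cloud(d,ci);carts("side",im,P)
save("s1",cv2.resize(im[150:300,230:430],None,fx=3,fy=3))
E
```

```text
t: 2.07
tool_pos: [489.2, -133.4, 130.4]
tcp_rot: [0.631, 0.776, -0.0, 0.001]
ft_force: [-0.7, 0.2, 0.8]
opening: 85.2
gripper_force: 0.0
row [ 4.7 -0.3 98.4] wz -0.7 rows~ 3 | now [ 489.2 -133.4  130.4] ya 11.8 tilt [ 0.    -0.001 -1.   ] q [-0.41 -0.16  1.97 -0.    1.33 -0.62] t 2.0667
top blue px [382.8 203.2] world [ 499.4 -329.9] size [58.3 32.2] long axis deg 26.9 meanxy [ 498.9 -330.3   42.3]
side blue px [311.5 219.6] world [ 487.8 -129.9] size [36.2 59.5] long axis deg -75.3 meanxy [ 486.3 -132.9   41.2]
side blue px [353.9 261.8] world [ 500.9 -331.1] size [59.6 34.2] long axis deg 27.5 meanxy [ 498.2 -334.3   41.2]
```

```bash
python3 -m pendant '[[0,0,25,0,0,-0.5],[0,0,50,0,0,-0.5],[0,0,50,0,0,-0.5],[0,0,50,0,0,-0.5]]'
python3 -c "
from h import *
to(488,-129.5,32,13)"
```

```text
t: 2.5
tool_pos: [486.7, -127.8, 79.4]
tcp_rot: [0.626, 0.78, -0.0, -0.002]
ft_force: [0.2, 0.4, 1.0]
opening: 85.5
gripper_force: 0.0
row [-2.1  1.  47.4] wz -0.4 rows~ 2 | now [ 486.7 -127.8   79.4] ya 12.6 tilt [-0.003  0.002 -1.   ] q [-0.4  -0.11  2.01  0.    1.24 -0.62] t 2.5
```

```bash
python3 -m pendant '[[-1.5,1,16,0,0,-0.4],[-1.5,1,32,0,0,-0.4],[-1.5,1,42,0,0,-0.4],[-1.5,1,47.5,0,0,-0.4],[-1.5,1,47.5,0,0,-0.4],[-1.5,1,47.5,0,0,-0.4]]'
python3 -m pendant '[[0,0,0,0,0,0],[0,0,0,0,0,0],[0,0,0,0,0,0],[0,0,0,0,0,0],[0,0,0,0,0,0],[0,0,0,0,0,0],[0,0,0,0,0,0],[0,0,0,0,0,0]]' -1
python3 -c "
from h import *
im,d,ci=grab('side');save('s2',cv2.resize(im[150:290,230:400],None,fx=4,fy=4))
to(488,-129.5,120,13)"
```

```text
t: 3.0
tool_pos: [490.0, -130.5, 33.9]
tcp_rot: [0.623, 0.782, 0.0, 0.0]
ft_force: [-0.3, 0.4, 1.1]
opening: 85.6
gripper_force: 0.0
t: 3.67
tool_pos: [489.5, -130.5, 33.1]
tcp_rot: [0.623, 0.782, -0.0, -0.0]
ft_force: [-0.8, -0.5, -0.5]
opening: 0.3
gripper_force: 0.0
row [  1.3  -1.2 -86.9] wz -0.1 rows~ 3 | now [ 489.5 -130.5   33.1] ya 12.9 tilt [-0. -0. -1.] q [-0.41 -0.03  2.03 -0.    1.14 -0.63] t 3.7167
```

View pics/s2.png

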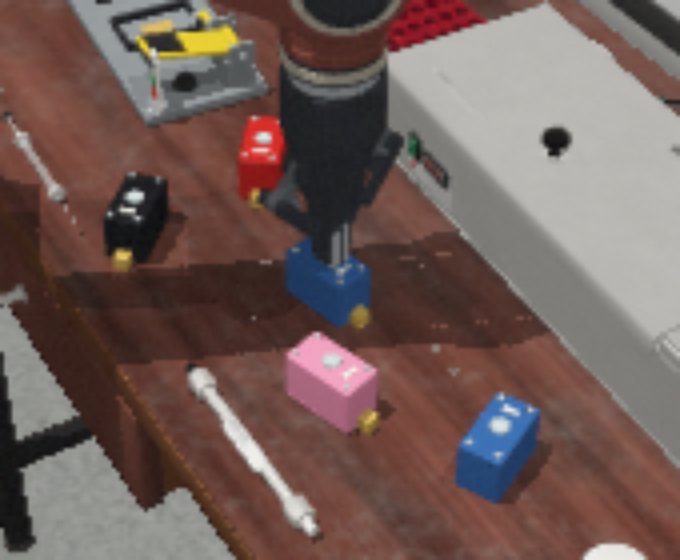

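The picture shows the fingers shut (opening 0) at about (340,265), looking as if they stand at the cartridge's top or behind it. They hold nothing. I'll check where the fingers and the cartridge really are.

Run:
```python
from h import *
for c in("side","top"):
    im,d,ci=grab(c);P=cloud(d,ci);carts(c,im,P)
    for z in(16,33,42,60): print(z,proj([489.5,-130.5,z],ci).round(1))
    if c=="side":
        for u,v in[(313,203),(315,208),(315,212),(315,216),(315,220),(312,212),(318,212)]:print((u,v),im[v,u],P[v,u].round(1))
        save("s3",cv2.resize(im[190:240,290:340],None,fx=12,fy=12,interpolation=cv2.INTER_NEAREST))
```

```text
side blue px [311.5 220.5] world [ 486.1 -130.6] size [35.5 60.2] long axis deg -72.9 meanxy [ 484.9 -137.4   40.9]
side blue px [353.9 261.8] world [ 501.5 -330.6] size [60.  33.7] long axis deg 29.1 meanxy [ 498.6 -334.1   41.3]
16 [312.1 221.2]
33 [312.2 217.1]
42 [312.2 214.9]
60 [312.2 210.4]
(313, 203) [34 35 37] [ 479.4 -150.6  108.3]
(315, 208) [59 59 61] [ 491.  -143.4   78.6]
(315, 212) [57 58 59] [ 492.5 -141.3   60.6]
(315, 216) [ 47  74 118] [ 493.4 -140.3   43.4]
(315, 220) [116 126 136] [ 484.7 -154.4   42.6]
(312, 212) [44 43 47] [ 483.5 -139.    63. ]
(318, 212) [59 41 37] [535.9 -90.2   0.9]
top blue px [382.8 203.2] world [ 500.2 -330.6] size [58.6 33.5] long axis deg 26.4 meanxy [ 498.6 -331.2   41.8]
16 [329.6 205.5]
33 [329.7 205. ]
42 [329.8 204.7]
60 [329.9 204.1]
```

View pics/s3.png

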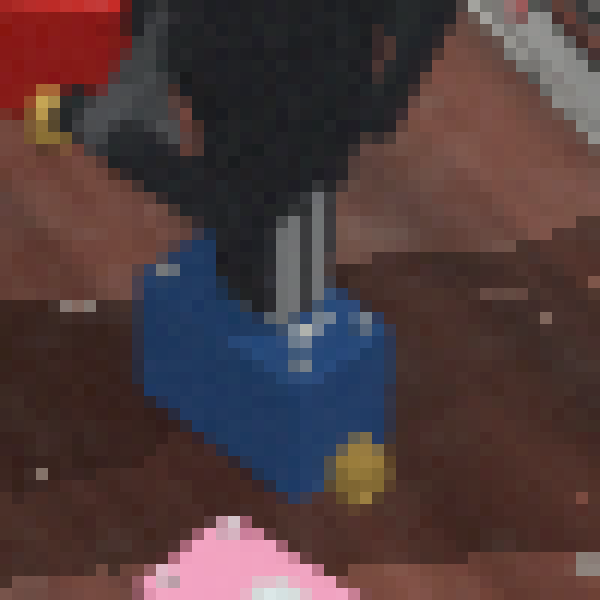

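The fingers appear to end at the block's top face, z≈43, although the TCP reads 33. I'll lift and measure the real tip height against the TCP.

```bash
python3 -m pendant '[[0,0,-20,0,0,0],[0,0,-50,0,0,0],[0,0,-80,0,0,0],[0,0,-80,0,0,0],[0,0,-80,0,0,0]]'
python3 - <<'E'
from h import *
to(488,-129.5,32,13)
im,d,ci=grab("side");P=cloud(d,ci);carts("side",im,P)
p=manip.read_state()["tool_pos"]
m=(np.hypot(P[...,0]-p[0],P[...,1]-p[1])<30)&(P[...,2]>52)
for z in range(52,200,8):
    k=m&(P[...,2]>=z)&(P[...,2]<z+8)
    if k.any(): print(z,k.sum(),P[k].min(0).round(),P[k].max(0).round())
save("s4",cv2.resize(im[160:240,270:350],None,fx=7,fy=7,interpolation=cv2.INTER_NEAREST))
E
```

```text
t: 4.23
tool_pos: [491.2, -131.2, 115.7]
tcp_rot: [0.623, 0.782, 0.001, 0.003]
ft_force: [-1.0, 0.1, -0.6]
opening: -0.0
gripper_force: 0.0
row [ 2.6 -3.1 83.7] wz -0.1 rows~ 3 | now [ 491.2 -131.2  115.7] ya 12.9 tilt [ 0.005 -0.002 -1.   ] q [-0.41 -0.14  1.98 -0.    1.3  -0.63] t 4.2333
side blue px [311.4 219.5] world [ 488.1 -129.7] size [33.7 59. ] long axis deg -77.2 meanxy [ 486.1 -132.1   40.9]
side blue px [353.9 261.8] world [ 500.7 -331.2] size [60.5 33.8] long axis deg 25.6 meanxy [ 498.1 -334.1   41.1]
124 7 [ 483. -144.  126.] [ 500. -127.  132.]
132 17 [ 478. -144.  133.] [ 506. -130.  140.]
140 23 [ 477. -146.  140.] [ 506. -128.  147.]
148 20 [ 477. -145.  148.] [ 504. -131.  155.]
156 19 [ 477. -145.  156.] [ 504. -137.  164.]
164 11 [ 480. -146.  165.] [ 501. -139.  172.]
172 40 [ 469. -151.  172.] [ 518. -124.  180.]
180 37 [ 467. -148.  180.] [ 519. -119.  188.]
188 29 [ 467. -151.  188.] [ 514. -124.  196.]
196 28 [ 470. -153.  196.] [ 510. -122.  204.]
```

View pics/s4.png

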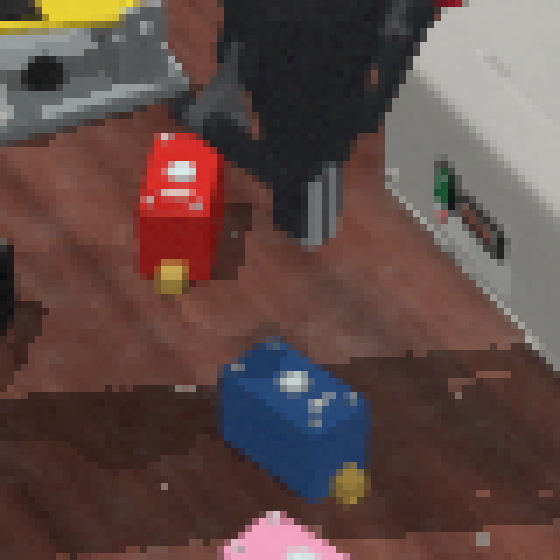

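Shut, the fingertips sit at z≈126 with the TCP reading 116, so they end about 10 mm above the reading rather than 17 mm below. In x and y they agree. I'll descend about 30 mm lower than before, watching the force.

```bash
python3 -m pendant '[[1,-1,0,0,0,0],[1,-1,0,0,0,0],[1,-1,0,0,0,0],[1,-1,0,0,0,0],[1,-1,30,0,0,0],[1,-1,60,0,0,0],[1,-1,80,0,0,0],[1,-1,90,0,0,0],[1,-1,97,0,0,0],[1,-1,97,0,0,0]]' 1
python3 -m pendant '[[0,0,5,0,0,0],[0,0,10,0,0,0],[0,0,13,0,0,0],[0,0,13,0,0,0],[0,0,13,0,0,0]]'
```

```text
t: 5.12
tool_pos: [487.4, -129.4, 14.8]
tcp_rot: [0.623, 0.782, -0.0, -0.001]
ft_force: [0.5, -0.0, -0.5]
opening: 85.0
gripper_force: 0.0
t: 5.53
tool_pos: [488.5, -129.8, 3.4]
tcp_rot: [0.623, 0.782, 0.0, 0.0]
ft_force: [-0.3, -0.3, -0.3]
opening: 85.5
gripper_force: 0.0
```

```bash
python3 -m pendant '[[0,0,0,0,0,0],[0,0,0,0,0,0],[0,0,0,0,0,0],[0,0,0,0,0,0],[0,0,0,0,0,0],[0,0,0,0,0,0]]' -1
python3 -m pendant '[[0,0,-10,0,0,0],[0,0,-40,0,0,0],[0,0,-80,0,0,0],[0,0,-110,0,0,0],[0,0,-110,0,0,0],[0,0,-110,0,0,0]]'
python3 - <<'E'
from h import *
to(541.7,327.4,113,84.4)
im,d,ci=grab("side");P=cloud(d,ci);carts("side",im,P)
p=manip.read_state()["tool_pos"]
hsv=cv2.cvtColor(im,cv2.COLOR_RGB2HSV)
m=(hsv[...,0]>100)&(hsv[...,0]<125)&(hsv[...,1]>120)&(np.hypot(P[...,0]-p[0],P[...,1]-p[1])<60)&(P[...,2]>60)
Q=P[m];print("cart z",np.percentile(Q[:,2],[0,2,50,98,100]).round(1))
T=Q[Q[:,2]>np.percentile(Q[:,2],98)-5];print(cv2.minAreaRect(T[:,:2].astype(np.float32)))
save("s5",cv2.resize(im[150:240,260:360],None,fx=6,fy=6,interpolation=cv2.INTER_CUBIC))
E
```

```text
t: 6.03
tool_pos: [488.8, -129.9, 3.5]
tcp_rot: [0.623, 0.782, 0.0, 0.001]
ft_force: [0.6, 0.3, 1.7]
opening: 33.0
gripper_force: 61.1
t: 6.53
tool_pos: [489.8, -130.4, 116.1]
tcp_rot: [0.623, 0.782, 0.001, 0.003]
ft_force: [-1.5, 0.2, -1.6]
opening: 32.5
gripper_force: 60.8
row [434.6 152.8   2.4] wz -71.5 rows~ 12 | now [ 489.8 -130.4  116.1] ya 12.9 tilt [ 0.005 -0.002 -1.   ] q [-0.41 -0.15  1.99 -0.    1.3  -0.63] t 6.5333
side blue px [353.8 261.8] world [ 500.5 -331.1] size [59.3 33.5] long axis deg 27.4 meanxy [ 498.3 -334.1   41.4]
cart z [114.7 117.7 142.5 156.6 158.2]
((491.09466552734375, -130.09706115722656), (34.78435134887695, 59.41848373413086), 4.984151363372803)
```

View pics/s5.png

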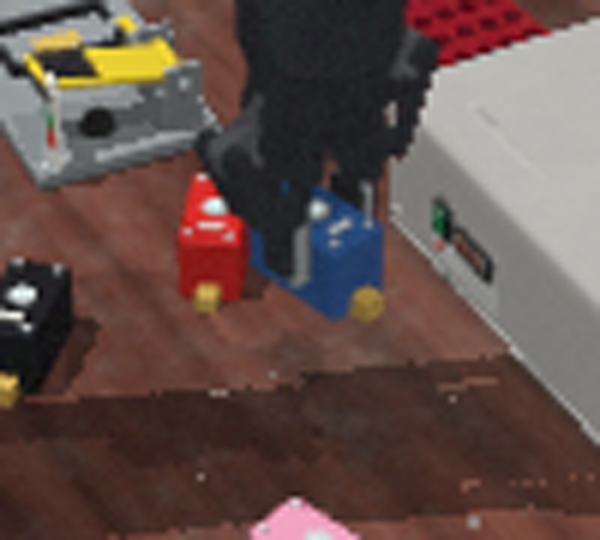

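Cartridge A is held (33 mm, 61 N) with its tab pointing to the lower right at (365,303). I'll carry it to the left pocket.

```bash
python3 -m pendant '[[30,10,0,0,0,-4],[434.5,153,2,0,0,-71.5],[434.5,153,2,0,0,-71.5],[434.5,153,2,0,0,-71.5],[434.5,153,2,0,0,-71.5],[434.5,153,2,0,0,-71.5],[434.5,153,2,0,0,-71.5],[434.5,153,2,0,0,-71.5],[434.5,153,2,0,0,-71.5],[434.5,153,2,0,0,-71.5],[434.5,153,2,0,0,-71.5],[434.5,153,2,0,0,-71.5],[434.5,153,2,0,0,-71.5],[434.5,153,2,0,0,-71.5],[434.5,153,2,0,0,-71.5],[434.5,153,2,0,0,-71.5],[434.5,153,2,0,0,-71.5]]'
python3 -m pendant '[[0,0,20,0,0,0],[0,0,40,0,0,0],[0,0,60,0,0,0],[0,0,65,0,0,0],[0,0,65,0,0,0],[0,0,65,0,0,0]]'
python3 - <<'E'
from h import *
for c in("side","top"):
    im,d,ci=grab(c);P=cloud(d,ci)
    p=manip.read_state()["tool_pos"]
    hsv=cv2.cvtColor(im,cv2.COLOR_RGB2HSV)
    m=(hsv[...,0]>100)&(hsv[...,0]<125)&(hsv[...,1]>120)&(np.hypot(P[...,0]-p[0],P[...,1]-p[1])<60)&(P[...,2]>30)
    Q=P[m]
    if len(Q)>20:
        zt=np.percentile(Q[:,2],98);print(c,"cart z",zt)
        T=Q[Q[:,2]>zt-6];print(len(T),cv2.minAreaRect(T[:,:2].astype(np.float32)))
    if c=="side":save("s6",cv2.resize(im[100:190,210:310],None,fx=6,fy=6,interpolation=cv2.INTER_CUBIC))
to(541.7,327.4,16,84.4)
E
```

```text
t: 8.0
tool_pos: [540.3, 326.4, 110.8]
tcp_rot: [0.05, 0.999, -0.0, -0.0]
ft_force: [0.2, -0.7, -0.7]
opening: 33.0
gripper_force: 60.8
t: 8.5
tool_pos: [540.8, 327.5, 46.7]
tcp_rot: [0.049, 0.999, 0.0, 0.0]
ft_force: [-0.5, -0.3, -1.0]
opening: 32.9
gripper_force: 60.8
side cart z 89.0664286172132
27 ((530.6747436523438, 317.36810302734375), (38.914642333984375, 61.83311080932617), 51.82229232788086)
row [-0.  -0.9 32.1] wz -0.0 rows~ 1 | now [541.7 328.2  48.1] ya 84.4 tilt [ 0.003  0.001 -1.   ] q [ 0.43  0.23  1.72 -0.    1.19 -1.05] t 8.6
```

View pics/s6.png

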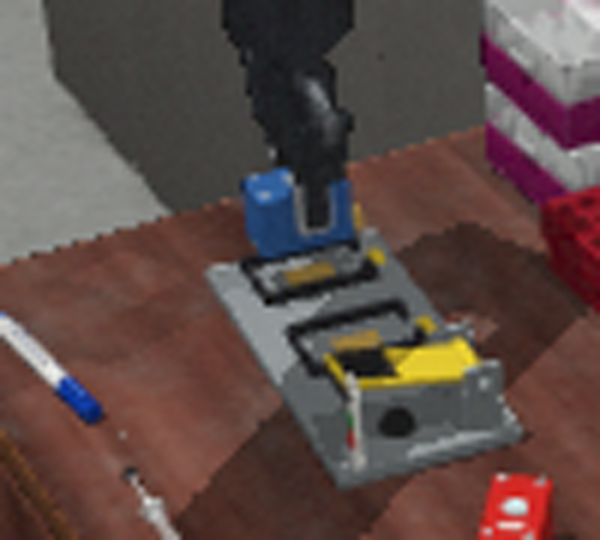

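Cartridge A hangs above the left pocket at (300,215), tab to the far side. I'll lower it, checking the force.

```bash
python3 -m pendant '[[0,0,12,0,0,0],[0,0,20,0,0,0],[0,0,24,0,0,0],[0,0,24,0,0,0]]'
python3 -m pendant '[[0,0,4,0,0,0],[0,0,7,0,0,0],[0,0,8,0,0,0],[0,0,8,0,0,0],[0,0,8,0,0,0]]'
```

```text
t: 8.93
tool_pos: [540.6, 328.1, 23.4]
tcp_rot: [0.049, 0.999, -0.0, -0.0]
ft_force: [-3.8, -2.2, 8.6]
opening: 32.9
gripper_force: 62.0
t: 9.35
tool_pos: [544.6, 329.1, 20.1]
tcp_rot: [0.049, 0.999, 0.001, 0.004]
ft_force: [-1.2, -3.2, 19.5]
opening: 32.9
gripper_force: 64.8
```

Run:
```python
from h import *
to(541.7,327.4,16,84.4)
im,d,ci=grab("side");P=cloud(d,ci)
save("s7",cv2.resize(im[115:175,225:305],None,fx=10,fy=10,interpolation=cv2.INTER_CUBIC))
# expected outlines of cartridge top/bottom at ideal pose
y=np.radians(-5.6);R=np.array([[np.cos(y),-np.sin(y)],[np.sin(y),np.cos(y)]])
for n,a,b,z in[("ntop R",-30,-17,60),("ftop R",30,-17,60),("ntop L",-30,17,60),("nbot R",-30,-17,18),("fbot R",30,-17,18),("tab",40,-6,18)]:
    q=R@[a,b]+[541.7,327.4];print(n,((proj([*q,z],ci)-[225,115])*10+5).round())
```

```text
row [ 2.8 -1.9  4. ] wz 0.0 rows~ 1 | now [544.6 329.1  20.1] ya 84.4 tilt [ 0.008  0.002 -1.   ] q [ 0.43  0.27  1.73 -0.    1.14 -1.05] t 9.35
ntop R [295. 244.]
ftop R [448. 207.]
ntop L [264. 199.]
nbot R [304. 340.]
fbot R [455. 303.]
tab [469. 282.]
```

View pics/s7.png

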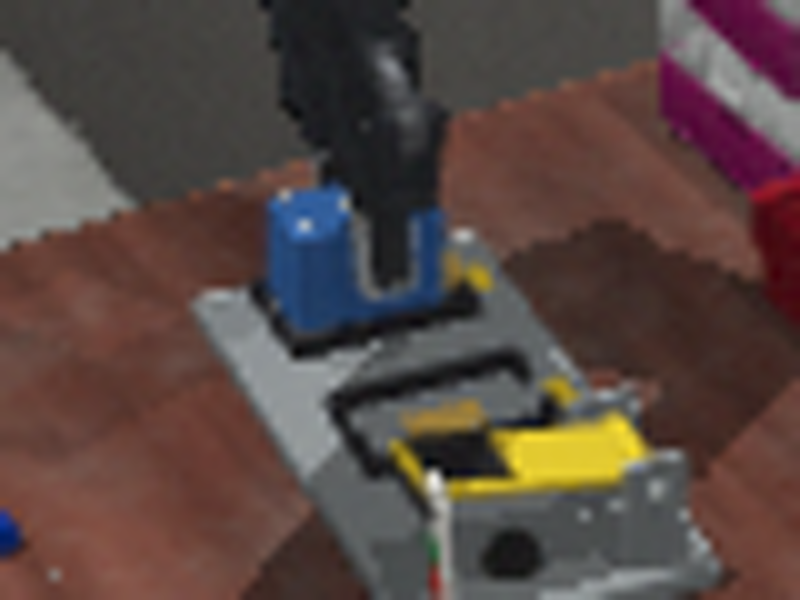

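The cartridge (corner at (300,330)) is almost in but rests on a wall edge. I'll measure its faces in the pocket frame.

```bash
cat >> h.py <<'E'
def pf(Q,c):
    y=np.radians(-5.6);R=np.array([[np.cos(y),-np.sin(y)],[np.sin(y),np.cos(y)]])
    q=Q.copy();q[...,:2]=(Q[...,:2]-c)@R;return q
E
python3 - <<'E'
from h import *
L=[541.7,327.4]
z0=np.load("side0.npz")
for nm,(im,P) in {"before":(z0["im"],z0["P"]),"now":(lambda g:(g[0],cloud(g[1],g[2])))(grab("side"))}.items():
    q=pf(P,L);hsv=cv2.cvtColor(im,cv2.COLOR_RGB2HSV)
    near=(abs(q[...,0])<50)&(abs(q[...,1])<35)
    w=near&(q[...,2]>17)&(q[...,2]<23)&(im.max(2)<75)
    Q=q[w]
    print(nm,"walls",w.sum(),"x",np.percentile(Q[:,0],[1,99]).round(1),"y",np.percentile(Q[:,1],[1,99]).round(1))
    for a in(-40,-36,-32,32,36,40): print(a,[(len(k),np.median(k[:,0]).round(1)) for k in [Q[(abs(Q[:,0]-a)<2)&(abs(Q[:,1])<15)]] if len(k)],end=" ")
    b=near&(hsv[...,0]>100)&(hsv[...,0]<125)&(hsv[...,1]>120);Q=q[b]
    if len(Q)>50:
        zt=np.percentile(Q[:,2],98);print("\ntop",zt,cv2.minAreaRect(Q[Q[:,2]>zt-5][:,:2].astype(np.float32)))
        S=Q[(Q[:,2]<zt-8)]
        print("near face",[np.median(S[(S[:,1]>-12)&(S[:,2]>a)&(S[:,2]<a+8)],0).round(1) for a in(25,33,41)])
        print("right face",[np.median(S[(S[:,0]>-22)&(S[:,0]<20)&(S[:,2]>a)&(S[:,2]<a+8)],0).round(1) for a in(25,33,41)],S.min(0).round(1),S.max(0).round(1))
    if nm=="now":
        f=near&(im.max(2)<140)&(im.min(2)>30)&(abs(q[...,1]+22)<9)&(q[...,2]>22)&~b
        print("finger",np.percentile(q[f],[0,2,10],axis=0).round(1))
E
```

```text
before walls 44 x [-36.4  38.6] y [-26.   29.2]
-40 [] -36 [(4, np.float64(-34.8))] -32 [(1, np.float64(-33.9))] 32 [] 36 [] 40 [] now walls 34 x [-35.9  36.1] y [-24.9  23.8]
-40 [] -36 [(3, np.float64(-35.5))] -32 [(2, np.float64(-32.8))] 32 [] 36 [(2, np.float64(35.9))] 40 [] 
top 62.821117089614845 ((-3.3697853088378906, -0.6719894409179688), (34.5231819152832, 55.41915512084961), 89.80625915527344)
near face [array([-32.5,  -9.3,  32.1]), array([-30.3,  -4.5,  35.5]), array([-29.6,  -3.2,  46.1])]
right face [array([-10.4, -17. ,  28.3]), array([-15.1, -15.1,  36.1]), array([-16. , -16.9,  47.4])] [-33.6 -23.   10.4] [25.1 16.2 54.4]
finger [[-35.2 -31.   22.2]
 [-31.1 -30.9  33.2]
 [-28.  -30.   51.5]]
```

Run:
```python
from h import *
ci=manip.camera_info("side")
y=np.radians(-5.6);R=np.array([[np.cos(y),-np.sin(y)],[np.sin(y),np.cos(y)]])
im,d,_=grab("side")
def pp(p):return proj([*(R@p[:2]+[541.7,327.4]),p[2]],ci)
for p in[(-38,0,20),(-33,0,20),(-30,0,20),(-38,-25,20),(-33,-20,20),(-30,-17,20),(0,-25,20),(0,-20,20),(0,-17,20),(0,-25,12),(38,-25,20),(33,-20,20),(30,-17,20)]:
    print(p,((pp(p)-[225,115])*10+5).round())
# intensity profiles in pocket frame at z=20 along x' (y'=0..10) and along y' (x' = -20..-10)
def samp(p): u,v=pp(p);return cv2.getRectSubPix(im.astype(np.float32),(1,1),(float(u),float(v)))[0,0].astype(int)
print("x-prof");[print(a,np.mean([samp((a,b,20)) for b in(-10,-5,0,5)],0).round()) for a in range(-46,-24,2)]
print("y-prof");[print(b,np.mean([samp((a,b,20)) for a in(-20,-15,-10)],0).round()) for b in range(-34,-10,2)]
```

```text
(-38, 0, 20) [268. 318.]
(-33, 0, 20) [280. 314.]
(-30, 0, 20) [288. 313.]
(-38, -25, 20) [290. 351.]
(-33, -20, 20) [299. 341.]
(-30, -17, 20) [303. 335.]
(0, -25, 20) [387. 327.]
(0, -20, 20) [382. 321.]
(0, -17, 20) [379. 317.]
(0, -25, 12) [388. 345.]
(38, -25, 20) [482. 304.]
(33, -20, 20) [465. 300.]
(30, -17, 20) [454. 298.]
x-prof
-46 [131. 136. 139.]
-44 [131. 135. 138.]
-42 [123. 128. 131.]
-40 [ 98. 100. 103.]
-38 [64. 65. 68.]
-36 [48. 49. 54.]
-34 [48. 53. 62.]
-32 [47. 60. 81.]
-30 [42. 65. 98.]
-28 [ 37.  66. 107.]
-26 [ 34.  65. 106.]
y-prof
-34 [92. 95. 97.]
-32 [67. 69. 71.]
-30 [45. 46. 48.]
-28 [31. 31. 33.]
-26 [26. 25. 28.]
-24 [25. 25. 28.]
-22 [26. 28. 33.]
-20 [29. 34. 42.]
-18 [31. 40. 53.]
-16 [34. 46. 67.]
-14 [35. 53. 81.]
-12 [34. 57. 90.]
```

The profile at z=20 puts the block's near edge at x'≈-33 where -30 is wanted, with y fine. So it sits on the near wall. I'll lift a little and re-measure.

```bash
python3 -m pendant '[[0,0,-10,0,0,0],[0,0,-20,0,0,0],[0,0,-20,0,0,0],[0,0,-20,0,0,0]]'
cat >> h.py <<'E'
def edges(im,ci,L,zt,ys=(2,6,10),xs=(-24,-20,-16)):
    y=np.radians(-5.6);R=np.array([[np.cos(y),-np.sin(y)],[np.sin(y),np.cos(y)]])
    def blue(p):
        u,v=proj([*(R@p[:2]+L),p[2]],ci);c=cv2.getRectSubPix(im.astype(np.float32),(1,1),(float(u),float(v)))[0,0];return c[2]-c[0]
    g=np.arange(-45,-20,1);print("x near edge of top",dict(zip(g.tolist(),[int(np.mean([blue((a,b,zt)) for b in ys])) for a in g])))
    g=np.arange(5,35,1);print("y left edge of top",dict(zip(g.tolist(),[int(np.mean([blue((a,b,zt)) for a in xs])) for b in g])))
E
python3 - <<'E'
from h import *
L=np.array([541.7,327.4])
im,d,ci=grab("side");P=cloud(d,ci);q=pf(P,L);hsv=cv2.cvtColor(im,cv2.COLOR_RGB2HSV)
b=(abs(q[...,0])<60)&(abs(q[...,1])<35)&(hsv[...,0]>100)&(hsv[...,0]<125)&(hsv[...,1]>120);Q=q[b]
zt=np.percentile(Q[:,2],95);T=Q[abs(Q[:,2]-zt)<4];print("top z",zt,len(T),T.min(0).round(1),T.max(0).round(1))
s=manip.read_state();print("tcp",s["tool_pos"].round(1),pf(s["tool_pos"][None],L).round(1),s["ft_force"].round(1))
edges(im,ci,L,s["tool_pos"][2]+40)
S=Q[Q[:,2]<zt-6];print("near face",np.median(S[(S[:,1]>-12)],0).round(1),"right",np.median(S[(S[:,0]>-22)&(S[:,1]<-12)],0).round(1))
# tilt: x of near face by height
for a in range(25,70,8):
    k=S[(S[:,1]>-10)&(S[:,2]>a)&(S[:,2]<a+8)]
    if len(k):print(a,len(k),k[:,0].mean().round(1))
E
```

```text
t: 9.83
tool_pos: [540.2, 327.9, 34.0]
tcp_rot: [0.049, 0.999, -0.0, -0.0]
ft_force: [-0.0, 0.4, -1.8]
opening: 33.1
gripper_force: 62.0
top z 75.61960074052796 32 [-34.1 -25.6  71.7] [20.4 12.6 78.2]
tcp [539.7 327.7  33.2] [[-2.   0.1 33.2]] [-0.3  0.3 -1.9]
x near edge of top {-45: -40, -44: -36, -43: -33, -42: -30, -41: -27, -40: -21, -39: -11, -38: 0, -37: 14, -36: 28, -35: 44, -34: 60, -33: 76, -32: 89, -31: 97, -30: 99, -29: 97, -28: 94, -27: 93, -26: 95, -25: 97, -24: 100, -23: 102, -22: 102, -21: 101}
y left edge of top {5: 103, 6: 103, 7: 103, 8: 102, 9: 101, 10: 98, 11: 94, 12: 90, 13: 85, 14: 75, 15: 65, 16: 51, 17: 39, 18: 27, 19: 17, 20: 8, 21: 1, 22: -2, 23: -4, 24: -5, 25: -5, 26: -5, 27: -5, 28: -4, 29: -4, 30: -4, 31: -4, 32: -4, 33: -4, 34: -4}
near face [-34.1  -7.2  53. ] right [  0.2 -17.9  46.1]
33 2 -35.8
41 3 -35.6
49 2 -34.7
57 4 -34.0
65 3 -15.8
```

Held clear, the block's near edge is at x'≈-35, so it is 5 mm too near (it slipped a little in the hand). I'll shift it 5 mm away and retry.

```bash
python3 -m pendant '[[-5,0,0,0,0,0],[-5,0,4,0,0,0],[-5,0,8,0,0,0],[-5,0,11,0,0,0],[-5,0,11,0,0,0]]'
python3 -m pendant '[[0,0,3,0,0,0],[0,0,5,0,0,0],[0,0,6,0,0,0],[0,0,6,0,0,0],[0,0,6,0,0,0]]'
```

```text
t: 10.3
tool_pos: [545.9, 327.9, 23.8]
tcp_rot: [0.049, 0.999, 0.0, 0.0]
ft_force: [0.7, 3.8, 0.4]
opening: 33.2
gripper_force: 62.1
t: 10.72
tool_pos: [545.8, 328.8, 17.4]
tcp_rot: [0.049, 0.999, 0.001, 0.001]
ft_force: [-0.2, 5.3, 2.2]
opening: 33.1
gripper_force: 62.4
```

```bash
python3 -m pendant '[[0,1.5,0,0,0,0],[0,1.5,2,0,0,0],[0,1.5,3,0,0,0],[0,1.5,3,0,0,0]]'
python3 - <<'E'
from h import *
L=np.array([541.7,327.4])
im,d,ci=grab("side");P=cloud(d,ci);q=pf(P,L);hsv=cv2.cvtColor(im,cv2.COLOR_RGB2HSV)
b=(abs(q[...,0])<60)&(abs(q[...,1])<35)&(hsv[...,0]>100)&(hsv[...,0]<125)&(hsv[...,1]>120);Q=q[b]
T=Q[(Q[:,1]>-10)&(Q[:,0]<-10)];print("top z",np.percentile(T[:,2],[80,90,95]).round(1))
s=manip.read_state();print(pf(s["tool_pos"][None],L).round(1),s["ft_force"].round(1))
E
```

```text
t: 11.05
tool_pos: [545.8, 328.8, 17.1]
tcp_rot: [0.049, 0.999, -0.001, -0.0]
ft_force: [-9.0, -1.8, 19.3]
opening: 33.1
gripper_force: 64.7
top z [57.8 58.5 59.1]
[[ 3.9  1.9 17.1]] [-8.6 -2.4 18.5]
```

It is inside and touching the floor at the far end, and the near end is slightly high from in-hand tilt. I'll release so that it settles.

```bash
python3 -m pendant '[[0,0,-2,0,0,0],[0,0,-3,0,0,0],[0,0,-3,0,0,0]]'
python3 -m pendant '[[0,0,0,0,0,0],[0,0,0,0,0,0],[0,0,0,0,0,0],[0,0,0,0,0,0]]' 0.25
python3 -m pendant '[[0,0,-20,0,0,0],[0,0,-50,0,0,0],[0,0,-90,0,0,0],[0,0,-130,0,0,0],[0,0,-130,0,0,0]]'
python3 - <<'E'
from h import *
L=np.array([541.7,327.4])
im,d,ci=grab("side");P=cloud(d,ci);q=pf(P,L);hsv=cv2.cvtColor(im,cv2.COLOR_RGB2HSV)
b=(abs(q[...,0])<60)&(abs(q[...,1])<35)&(hsv[...,0]>100)&(hsv[...,0]<125)&(hsv[...,1]>120);Q=q[b]
zt=np.percentile(Q[:,2],95);T=Q[abs(Q[:,2]-zt)<4];print("top z",zt,cv2.minAreaRect(T[:,:2].astype(np.float32)))
for a in(-25,-10,5,20):
    k=T[(abs(T[:,0]-a)<6)];print(a,len(k),np.median(k[:,2]) if len(k) else 0)
save("s8",cv2.resize(im[115:175,225:305],None,fx=10,fy=10,interpolation=cv2.INTER_CUBIC))
to(500,-330.5,116,114.5)
E
```

```text
t: 11.35
tool_pos: [545.8, 328.8, 17.4]
tcp_rot: [0.049, 0.999, -0.0, 0.0]
ft_force: [-1.0, -1.0, 5.5]
opening: 33.4
gripper_force: 62.7
t: 11.68
tool_pos: [544.8, 328.4, 16.0]
tcp_rot: [0.049, 0.999, -0.001, -0.001]
ft_force: [-0.4, -0.4, -0.6]
opening: 53.6
gripper_force: 0.0
t: 12.1
tool_pos: [550.4, 331.1, 157.5]
tcp_rot: [0.049, 0.999, 0.003, 0.007]
ft_force: [1.6, 0.6, 1.2]
opening: 53.4
gripper_force: 0.0
top z 55.825918371876334 ((-3.5504302978515625, -3.162017822265625), (58.08243179321289, 38.74259567260742), 8.12005615234375)
-25 13 54.25711838189701
-10 13 55.357685899675886
5 5 53.61079661175258
20 11 53.2628876773433
row [ -15.3 -662.8   34.3] wz -30.1 rows~ 16 | now [549.  330.4 153.7] ya 84.4 tilt [ 0.01   0.004 -1.   ] q [ 0.43  0.13  1.64 -0.    1.36 -1.05] t 12.15
```

View pics/s8.png

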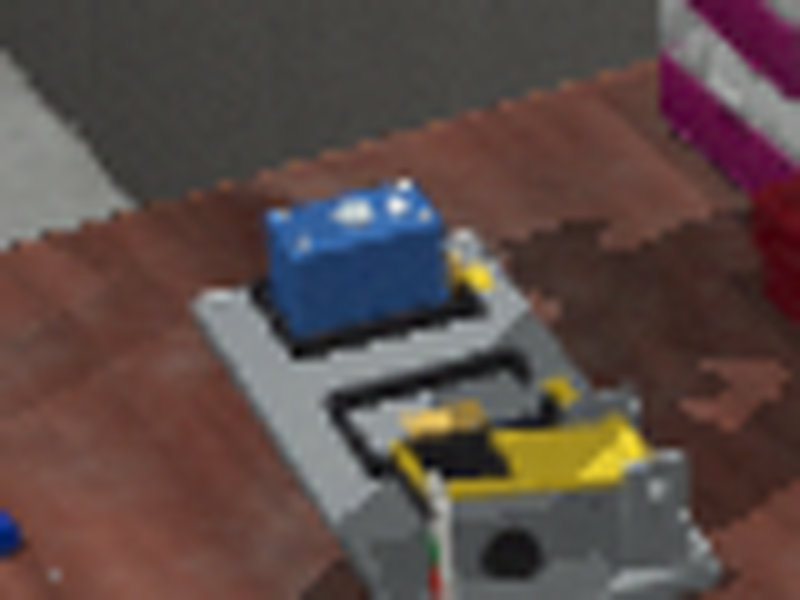

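Picture: A is seated flat in the left pocket at (355,255), tab at the notch's yellow mark at (470,270), top z≈54. That was my tenth view, so from here I go by numbers only. Next is B.

```bash
python3 -m pendant '[[-15,-663,34,0,0,-32],[-15,-663,34,0,0,-32],[-15,-663,34,0,0,-32],[-15,-663,34,0,0,-32],[-15,-663,34,0,0,-32],[-15,-663,34,0,0,-32],[-15,-663,34,0,0,-32],[-15,-663,34,0,0,-32],[-15,-663,34,0,0,-32],[-15,-663,34,0,0,-32],[-15,-663,34,0,0,-32],[-15,-663,34,0,0,-32],[-15,-663,34,0,0,-32],[-15,-663,34,0,0,-32],[-15,-663,34,0,0,-32],[-15,-663,34,0,0,-32],[-15,-663,34,0,0,-32],[-15,-663,34,0,0,-32],[-15,-663,34,0,0,-32],[-15,-663,34,0,0,-32]]' 1
python3 -m pendant '[[0,0,0,0,0,0],[0,0,0,0,0,0],[0,0,0,0,0,0]]'
python3 - <<'E'
from h import *
to(500.3,-330.7,3.5,116.3)
L=np.array([541.7,327.4])
for c in("side","top"):
    im,d,ci=grab(c);P=cloud(d,ci);carts(c,im,P);edges(im,ci,L,54)
E
```

```text
t: 13.82
tool_pos: [495.5, -330.7, 112.0]
tcp_rot: [-0.229, 0.973, 0.001, -0.0]
ft_force: [0.2, 0.6, 0.6]
opening: 85.2
gripper_force: 0.0
t: 14.07
tool_pos: [496.1, -331.3, 113.2]
tcp_rot: [-0.229, 0.973, -0.0, 0.0]
ft_force: [-0.1, 0.3, -0.2]
opening: 85.2
gripper_force: 0.0
row [ -4.   -1.3 109.7] wz 0.2 rows~ 3 | now [ 496.1 -331.3  113.2] ya 116.5 tilt [ 0. -0. -1.] q [-0.71  0.07  1.77  0.    1.29 -2.75] t 14.0667
side blue px [260.  140.7] world [535.7 317.3] size [33.3 59.7] long axis deg -20.2 meanxy [536.1 314.3  42.8]
side blue px [353.8 261.8] world [ 501.4 -331. ] size [62.1 33.8] long axis deg 26.8 meanxy [ 498.2 -334.2   41.1]
x near edge of top {-45: -42, -44: -42, -43: -42, -42: -42, -41: -40, -40: -39, -39: -37, -38: -34, -37: -27, -36: -18, -35: -4, -34: 14, -33: 35, -32: 58, -31: 80, -30: 98, -29: 108, -28: 112, -27: 110, -26: 105, -25: 100, -24: 101, -23: 106, -22: 112, -21: 118}
y left edge of top {5: 120, 6: 118, 7: 115, 8: 111, 9: 106, 10: 98, 11: 88, 12: 75, 13: 64, 14: 52, 15: 40, 16: 27, 17: 14, 18: 0, 19: -11, 20: -22, 21: -28, 22: -33, 23: -38, 24: -41, 25: -42, 26: -42, 27: -42, 28: -42, 29: -42, 30: -42, 31: -42, 32: -42, 33: -42, 34: -42}
x near edge of top {-45: 14, -44: 13, -43: 11, -42: 10, -41: 8, -40: 7, -39: 10, -38: 17, -37: 24, -36: 33, -35: 49, -34: 66, -33: 82, -32: 97, -31: 108, -30: 119, -29: 130, -28: 134, -27: 128, -26: 123, -25: 119, -24: 127, -23: 136, -22: 144, -21: 151}
y left edge of top {5: 155, 6: 149, 7: 144, 8: 139, 9: 135, 10: 133, 11: 130, 12: 128, 13: 125, 14: 110, 15: 87, 16: 63, 17: 42, 18: 31, 19: 24, 20: 16, 21: 12, 22: 10, 23: 7, 24: 4, 25: -1, 26: -9, 27: -17, 28: -24, 29: -29, 30: -32, 31: -35, 32: -37, 33: -38, 34: -38}
```

```bash
python3 -m pendant '[[-4,-1,30,0,0,0],[-4,-1,60,0,0,0],[-4,-1,85,0,0,0],[-4,-1,100,0,0,0],[-4,-1,106,0,0,0],[-4,-1,109,0,0,0],[-4,-1,109,0,0,0],[-4,-1,109,0,0,0]]'
python3 -m pendant '[[0,0,0,0,0,0],[0,0,0,0,0,0],[0,0,0,0,0,0],[0,0,0,0,0,0],[0,0,0,0,0,0],[0,0,0,0,0,0]]' -1
python3 -m pendant '[[0,0,-10,0,0,0],[0,0,-40,0,0,0],[0,0,-80,0,0,0],[0,0,-110,0,0,0],[0,0,-110,0,0,0],[0,0,-110,0,0,0],[0,0,-110,0,0,0]]'
python3 -c "
from h import *
to(533.6,243.8,110,84.4)"
```

```text
t: 14.83
tool_pos: [500.8, -332.2, 5.6]
tcp_rot: [-0.228, 0.974, -0.001, 0.001]
ft_force: [-0.5, -0.7, 0.7]
opening: 85.3
gripper_force: 0.0
t: 15.33
tool_pos: [500.3, -331.9, 4.9]
tcp_rot: [-0.228, 0.974, -0.001, 0.0]
ft_force: [-0.5, -0.4, 2.6]
opening: 33.0
gripper_force: 61.8
t: 15.92
tool_pos: [499.0, -330.8, 113.0]
tcp_rot: [-0.228, 0.974, 0.001, -0.001]
ft_force: [-0.1, 0.1, -3.6]
opening: 32.8
gripper_force: 61.3
row [-286.5  499.3    3.7] wz 32.0 rows~ 14 | now [ 499.  -330.8  113. ] ya 116.4 tilt [-0.002  0.001 -1.   ] q [-0.71  0.08  1.77 -0.    1.29 -2.74] t 15.9167
```

```bash
python3 -m pendant '[[-18,30,0,0,0,2],[-286,499,0,0,0,32],[-286,499,0,0,0,32],[-286,499,0,0,0,32],[-286,499,0,0,0,32],[-286,499,0,0,0,32],[-286,499,0,0,0,32],[-286,499,0,0,0,32],[-286,499,0,0,0,32],[-286,499,0,0,0,32],[-286,499,0,0,0,32],[-286,499,0,0,0,32],[-286,499,0,0,0,32],[-286,499,0,0,0,32],[-286,499,0,0,0,32],[-286,499,0,0,0,32],[-286,499,0,0,0,32],[-286,499,0,0,0,32],[-286,499,0,0,0,32],[-286,499,0,0,0,32]]'
python3 -m pendant '[[0,0,25,0,0,0],[0,0,50,0,0,0],[0,0,65,0,0,0],[0,0,73,0,0,0],[0,0,73,0,0,0],[0,0,73,0,0,0],[0,0,73,0,0,0]]'
cat > m.py <<'E'
from h import *
L=np.array([533.6,243.8])
im,d,ci=grab("side");P=cloud(d,ci);q=pf(P,L);hsv=cv2.cvtColor(im,cv2.COLOR_RGB2HSV)
b=(abs(q[...,0])<60)&(abs(q[...,1])<35)&(hsv[...,0]>100)&(hsv[...,0]<125)&(hsv[...,1]>120);Q=q[b]
zt=np.percentile(Q[:,2],95);T=Q[abs(Q[:,2]-zt)<4];print("top z",zt,len(T),T.min(0).round(1),T.max(0).round(1))
for a in(-25,-10,5,20):
    k=T[(abs(T[:,0]-a)<6)];print(a,len(k),np.median(k[:,2]) if len(k) else 0)
s=manip.read_state();print("tcp'",pf(s["tool_pos"][None],L).round(1),s["ft_force"].round(1))
edges(im,ci,L,s["tool_pos"][2]+40)
for a in range(20,80,8):
    k=Q[(Q[:,1]>-10)&(Q[:,2]>a)&(Q[:,2]<a+8)&(Q[:,2]<zt-6)]
    if len(k):print(a,len(k),k[:,0].mean().round(1))
to(533.6,243.8,16,84.4)
E
python3 m.py
```

```text
t: 17.58
tool_pos: [534.0, 241.2, 113.7]
tcp_rot: [0.05, 0.999, -0.0, -0.0]
ft_force: [0.6, -0.2, -1.5]
opening: 33.0
gripper_force: 61.4
t: 18.17
tool_pos: [535.4, 242.7, 42.8]
tcp_rot: [0.049, 0.999, 0.0, 0.001]
ft_force: [-0.2, 0.1, -2.1]
opening: 32.7
gripper_force: 61.4
top z 81.05769168784907 36 [-25.3 -22.2  77.2] [30.3 16.3 83.4]
-25 13 78.76494125007818
-10 14 79.72996875227045
5 0 0
20 1 79.58661106340064
tcp' [[ 2.  -0.7 43. ]] [ 0.  -0.1 -2. ]
x near edge of top {-45: 63, -44: 63, -43: 63, -42: 63, -41: 63, -40: 63, -39: 63, -38: 63, -37: 63, -36: 64, -35: 64, -34: 64, -33: 63, -32: 63, -31: 63, -30: 63, -29: 64, -28: 67, -27: 72, -26: 78, -25: 81, -24: 80, -23: 75, -22: 67, -21: 58}
y left edge of top {5: 68, 6: 60, 7: 57, 8: 57, 9: 58, 10: 59, 11: 61, 12: 62, 13: 63, 14: 64, 15: 64, 16: 64, 17: 66, 18: 67, 19: 69, 20: 72, 21: 76, 22: 81, 23: 86, 24: 90, 25: 94, 26: 97, 27: 98, 28: 98, 29: 95, 30: 90, 31: 85, 32: 80, 33: 75, 34: 71}
36 2 -23.2
44 6 -23.7
52 1 -23.9
60 4 -24.4
68 2 -24.2
row [ 2.1  0.7 27. ] wz -0.0 rows~ 1 | now [535.5 242.9  43. ] ya 84.4 tilt [ 0.003  0.001 -1.   ] q [ 0.3   0.14  1.84 -0.    1.16 -1.17] t 18.2167
```

```bash
cat > m2.py <<'E'
from h import *
import sys
L=np.array([533.6,243.8])
im,d,ci=grab("side");P=cloud(d,ci);q=pf(P,L);hsv=cv2.cvtColor(im,cv2.COLOR_RGB2HSV)
zc=manip.read_state()["tool_pos"][2]
n=(abs(q[...,1])<40)&(abs(q[...,0])<60)&(q[...,2]>zc-5)&(q[...,2]<zc+42)
b=n&(hsv[...,0]>100)&(hsv[...,0]<125)&(hsv[...,1]>100);
for v in range(120,185):
    u=np.where(b[v])[0]
    if len(u)>1: print(v,"L",u[0],q[v,u[0]].round(0),"R",u[-1],q[v,u[-1]].round(0))
t=n&(hsv[...,0]>12)&(hsv[...,0]<32)&(hsv[...,1]>110)
if t.any(): print("brass",t.sum(),np.median(q[t],0).round(1),q[t].min(0).round(1),q[t].max(0).round(1))
E
python3 m2.py
```

```text
140 L 264 [-9. 15. 80.] R 267 [ 1. 12. 78.]
141 L 261 [-23.   9.  82.] R 278 [ 34. -11.  79.]
142 L 261 [-25.   3.  83.] R 278 [ 30. -20.  81.]
143 L 261 [-23.   9.  74.] R 278 [ 30. -19.  76.]
144 L 261 [-25.   4.  73.] R 278 [ 29. -21.  73.]
145 L 261 [-23.  11.  65.] R 278 [ 29. -20.  69.]
146 L 261 [-22.  15.  58.] R 278 [ 31. -15.  61.]
147 L 261 [-26.   5.  60.] R 278 [ 30. -17.  58.]
148 L 261 [-25.   9.  53.] R 279 [ 32. -20.  55.]
149 L 262 [-25.  -2.  56.] R 279 [ 32. -20.  51.]
150 L 262 [-25.  -0.  50.] R 279 [ 34. -14.  42.]
151 L 262 [-23.   6.  42.] R 278 [ 28. -21.  44.]
152 L 263 [-24.  -7.  46.] R 275 [ 16. -21.  43.]
153 L 263 [-23.  -4.  39.] R 271 [  1. -20.  42.]
154 L 264 [-24. -17.  43.] R 267 [-12. -16.  39.]
brass 7 [42.  -8.4 46. ] [ 40.7 -11.7  40.8] [46.1 -5.4 54. ]
```

```bash
python3 -m pendant '[[3,1.5,0,0,0,0],[6,1.5,0,0,0,0],[6,1.5,0,0,0,0],[6,1.5,0,0,0,0],[6,1.5,5,0,0,0],[6,1.5,9,0,0,0],[6,1.5,13,0,0,0],[6,1.5,15,0,0,0],[6,1.5,15,0,0,0]]'
python3 m2.py
```

```text
t: 19.02
tool_pos: [527.9, 244.6, 25.3]
tcp_rot: [0.049, 0.999, -0.0, -0.001]
ft_force: [-0.4, -0.1, -2.0]
opening: 33.0
gripper_force: 61.4
145 L 261 [-22.  14.  63.] R 265 [-9.  8. 62.]
146 L 259 [-31.  11.  62.] R 276 [ 24. -13.  61.]
147 L 259 [-31.  11.  58.] R 276 [ 22. -18.  60.]
148 L 259 [-34.   5.  59.] R 276 [ 22. -17.  56.]
149 L 259 [-34.   6.  54.] R 276 [ 23. -16.  51.]
150 L 260 [-32.   2.  51.] R 277 [ 27. -14.  45.]
151 L 260 [-32.   0.  48.] R 277 [ 26. -17.  42.]
152 L 260 [-31.   4.  41.] R 277 [ 25. -18.  38.]
153 L 260 [-32.   4.  37.] R 277 [ 23. -23.  38.]
154 L 260 [-32.   3.  34.] R 277 [ 23. -22.  33.]
155 L 260 [-32.   5.  28.] R 277 [ 26. -15.  24.]
156 L 261 [-32.  -4.  29.] R 275 [ 15. -22.  27.]
157 L 261 [-32.  -3.  24.] R 272 [  5. -18.  23.]
158 L 262 [-32. -15.  27.] R 265 [-22. -20.  27.]
brass 6 [35.3 -5.6 27.9] [32.3 -8.4 25.2] [36.9  2.6 31.4]
```

```bash
python3 -m pendant '[[-2,0,0,0,0,0],[-2,0,0,0,0,0],[-2,0,2,0,0,0],[-2,0,4,0,0,0],[-2,0,5,0,0,0],[-2,0,5,0,0,0]]'
python3 -m pendant '[[0,0,2,0,0,0],[0,0,3,0,0,0],[0,0,3,0,0,0]]'
```

```text
t: 19.57
tool_pos: [531.1, 244.8, 24.6]
tcp_rot: [0.049, 0.999, -0.0, 0.0]
ft_force: [-8.1, -2.2, 16.4]
opening: 32.9
gripper_force: 63.8
t: 19.82
tool_pos: [531.3, 244.9, 24.4]
tcp_rot: [0.049, 0.999, -0.001, -0.0]
ft_force: [-16.0, -4.6, 31.2]
opening: 32.8
gripper_force: 65.7
```

```bash
python3 -m pendant '[[0,0,-4,0,0,0],[0,0,-6,0,0,0],[0,0,-6,0,0,0],[0,0,-6,0,0,0]]'
python3 m2.py
python3 - <<'E'
from h import *
# seated A with identical measure, and empty-pocket reference: yellow notch marks & walls in frames of both pockets, all from side
im,d,ci=grab("side");P=cloud(d,ci);hsv=cv2.cvtColor(im,cv2.COLOR_RGB2HSV)
q=pf(P,np.array([541.7,327.4]));b=(abs(q[...,1])<35)&(abs(q[...,0])<50)&(hsv[...,0]>100)&(hsv[...,0]<125)&(hsv[...,1]>100)&(q[...,2]>15)&(q[...,2]<60)
for v in range(130,150,2):
    u=np.where(b[v])[0]
    if len(u)>1: print("A",v,u[0],q[v,u[0]].round(0),u[-1],q[v,u[-1]].round(0))
z=np.load("side0.npz");im,P=z["im"],z["P"];
for L in([541.7,327.4],[533.6,243.8]):
    q=pf(P,np.array(L));k=(abs(q[...,0])<60)&(abs(q[...,1])<35)&(q[...,2]>8)&(q[...,2]<26)
    dark=k&(im.max(2)<80);
    hs=cv2.cvtColor(im,cv2.COLOR_RGB2HSV);y=k&(hs[...,0]>14)&(hs[...,0]<34)&(hs[...,1]>110)
    for nm,s in(("mark",y&(q[...,0]>30)),("floorlabel",y&(q[...,0]<25)),("nearwall",dark&(q[...,0]<-28)&(abs(q[...,1])<18)),("rightwall",dark&(q[...,1]<-14)&(abs(q[...,0])<28)),("leftwall",dark&(q[...,1]>14)&(abs(q[...,0])<28))):
        if s.any(): print(L,nm,s.sum(),q[s].mean(0).round(1),q[s].min(0).round(1),q[s].max(0).round(1))
E
```

```text
t: 20.15
tool_pos: [530.9, 244.8, 24.8]
tcp_rot: [0.049, 0.999, 0.0, 0.001]
ft_force: [-1.7, 0.6, 5.3]
opening: 32.9
gripper_force: 62.4
145 L 262 [-20.  11.  63.] R 266 [-6.  8. 61.]
146 L 260 [-27.  12.  61.] R 277 [ 29. -11.  59.]
147 L 260 [-29.   7.  60.] R 277 [ 26. -17.  59.]
148 L 260 [-28.  10.  54.] R 277 [ 27. -16.  54.]
149 L 260 [-31.   2.  55.] R 277 [ 27. -14.  49.]
150 L 260 [-29.   9.  46.] R 277 [ 26. -17.  46.]
151 L 260 [-29.  11.  41.] R 277 [ 24. -20.  44.]
152 L 261 [-29.   0.  43.] R 277 [ 27. -13.  35.]
153 L 261 [-28.   3.  36.] R 277 [ 26. -16.  33.]
154 L 260 [-27.  20.  22.] R 278 [ 29. -16.  27.]
155 L 261 [-29.   4.  27.] R 278 [ 30. -14.  22.]
156 L 262 [-27.  -1.  26.] R 275 [ 17. -17.  23.]
157 L 262 [-31. -12.  29.] R 271 [ -0. -21.  26.]
158 L 263 [-29. -18.  28.] R 265 [-20. -14.  23.]
brass 3 [36.5 -7.8 28.7] [36.3 -8.2 24.8] [36.7 -7.2 33.7]
A 136 252 [-26.  17.  52.] 257 [-12.   2.  57.]
A 138 252 [-29.   9.  49.] 261 [ -2. -15.  55.]
A 140 252 [-31.   6.  42.] 261 [ -5. -20.  50.]
A 142 252 [-30.  10.  31.] 262 [  1. -13.  36.]
A 144 252 [-31.
[... 253 characters left out ...]
6  -5.3  10. ] [15.5 12.  15.4]
[541.7, 327.4] nearwall 8 [-35.1  -0.5  17.3] [-35.9 -13.1  11.1] [-33.9  14.1  20.6]
[541.7, 327.4] rightwall 29 [ -1.1 -21.3  16.3] [-26.5 -26.4  10.5] [ 25.4 -15.7  22.2]
[541.7, 327.4] leftwall 35 [ 0.1 24.2 16.9] [-27.1  17.3  11. ] [27.8 30.4 24. ]
[533.6, 243.8] mark 6 [43.9  0.9 12.8] [ 35.  -19.4  11.3] [48.9  8.1 14.8]
[533.6, 243.8] floorlabel 16 [ 1.5  2.1 12.8] [-27.3 -20.4  10.3] [14.6  9.4 16.3]
[533.6, 243.8] nearwall 10 [-35.6  -3.4  18.9] [-38.1 -17.7  11.9] [-30.1  14.8  23.9]
[533.6, 243.8] rightwall 4 [ 10.7 -19.7  16.7] [-27.5 -21.   11.9] [ 26.7 -16.6  19.3]
[533.6, 243.8] leftwall 30 [-1.1 24.5 16.1] [-26.1  18.6  10.9] [24.6 28.1 21.3]
```

The walls, floor labels and A's seated position all put the pocket centre about 1.5–2 mm further left than my frame, so B is catching on the right wall. I'll shift it left 2.5 mm.

```bash
python3 -m pendant '[[0,0,-4,0,0,0],[0,2.5,-4,0,0,0],[0,2.5,-4,0,0,0],[0,2.5,-1,0,0,0],[0,2.5,2,0,0,0],[0,2.5,4,0,0,0],[0,2.5,4,0,0,0]]'
```

```text
t: 20.83
tool_pos: [529.6, 246.7, 18.8]
tcp_rot: [0.049, 0.999, -0.0, -0.001]
ft_force: [-0.4, 0.5, -1.4]
opening: 32.9
gripper_force: 61.4
```

Now it is inside, with no contact force. On down.

```bash
python3 -m pendant '[[0,0,2,0,0,0],[0,0,4,0,0,0],[0,0,4,0,0,0],[0,0,4,0,0,0]]'
```

```text
t: 21.17
tool_pos: [530.8, 247.1, 16.9]
tcp_rot: [0.049, 0.999, -0.0, 0.0]
ft_force: [-2.5, -0.6, 4.1]
opening: 32.7
gripper_force: 62.1
```

Floor contact at 16.9, which is 12 mm above the reading at the grasp, so it is down. Release.

```bash
python3 -m pendant '[[0,0,-0.5,0,0,0],[0,0,-0.5,0,0,0],[0,0,-0.5,0,0,0],[0,0,-0.5,0,0,0]]' 0.25
python3 -m pendant '[[0,0,-20,0,0,0],[0,0,-50,0,0,0],[0,0,-90,0,0,0],[0,0,-120,0,0,0],[0,0,-120,0,0,0],[0,0,-120,0,0,0],[0,0,-120,0,0,0]]'
python3 - <<'E'
from h import *
for n in("side","top"):
  im,d,ci=grab(n);P=cloud(d,ci);hsv=cv2.cvtColor(im,cv2.COLOR_RGB2HSV);carts(n,im,P)
  for nm,L in(("left",[541.7,327.4]),("right",[533.6,243.8])):
    q=pf(P,np.array(L));k=(abs(q[...,0])<60)&(abs(q[...,1])<28)&(q[...,2]<75)
    b=k&(hsv[...,0]>100)&(hsv[...,0]<125)&(hsv[...,1]>100);Q=q[b];T=Q[(Q[:,2]>48)]
    if len(T)<5: continue
    print(n,nm,len(T),"x",np.percentile(T[:,0],[2,98]).round(1),"y",np.percentile(T[:,1],[2,98]).round(1),"z by x",[np.median(T[abs(T[:,0]-a)<7][:,2]).round(1) for a in(-22,-8,8,22)])
    t=k&(hsv[...,0]>12)&(hsv[...,0]<32)&(hsv[...,1]>110)&(q[...,0]>25)
    print("  tab/mark",t.sum(),q[t].round(0).tolist()[:12])
  # paddle/pad: depth in right-pocket frame, paddle centre line y'=-91
  q=pf(P,np.array([533.6,243.8]))
  k=(abs(q[...,1]+91)<25)&(abs(q[...,0])<60)&(q[...,2]>35)&(q[...,2]<85)
  pad=k&(im.max(2)<70);yel=k&(hsv[...,0]>20)&(hsv[...,0]<34)&(hsv[...,1]>150)
  print(n,"pad",pad.sum(),np.median(q[pad],0).round(1),np.percentile(q[pad],[5,95],axis=0).round(1).tolist(),np.median(P[pad],0).round(1));print(n,"paddle",yel.sum(),np.percentile(q[yel],[2,50,98],axis=0).round(1).tolist())
to(0,0,0,84.4)
E
```

```text
t: 21.5
tool_pos: [530.6, 247.0, 16.5]
tcp_rot: [0.049, 0.999, 0.0, 0.0]
ft_force: [-0.0, -0.3, 0.6]
opening: 53.4
gripper_force: 0.0
t: 22.08
tool_pos: [530.2, 246.9, 136.1]
tcp_rot: [0.049, 0.999, -0.0, -0.0]
ft_force: [-0.4, 0.0, -1.5]
opening: 53.2
gripper_force: 0.0
side blue px [264.3 146.4] world [536.  280.8] size [116.2  60. ] long axis deg 85.6 meanxy [531.3 270.5  42.4]
side left 74 x [-30.9  26.3] y [-20.8  14.4] z by x [np.float64(52.8), np.float64(53.3), np.float64(54.8), np.float64(52.5)]
  tab/mark 9 [[36.0, -3.0, 25.0], [35.0, -6.0, 23.0], [45.0, 13.0, 9.0], [49.0, 13.0, 8.0], [51.0, 6.0, 11.0], [35.0, -5.0, 18.0], [39.0, -4.0, 16.0], [46.0, 3.0, 10.0], [49.0, 1.0, 10.0]]
side right 83 x [-29.   26.6] y [-19.9  15.4] z by x [np.float64(52.7), np.float64(52.5), np.float64(52.6), np.float64(50.8)]
  tab/mark 10 [[41.0, 3.0, 21.0], [38.0, -3.0, 21.0], [46.0, 6.0, 13.0], [50.0, 8.0, 11.0], [38.0, -3.0, 17.0], [46.0, 7.0, 9.0], [47.0, 0.0, 12.0], [51.0, 1.0, 11.0], [33.0, -15.0, 13.0], [34.0, -22.0, 17.0]]
side pad 45 [-28.8 -91.   64.2] [[-48.3, -108.1, 60.2], [-14.5, -76.1, 68.1]] [496.2 156.   64.2]
side paddle 100 [[-45.0, -105.8, 46.4], [6.0, -91.2, 54.3], [38.8, -74.0, 65.6]]
top left 50 x [-31.   -2.3] y [-16.2  13.5] z by x [np.float64(54.8), np.float64(53.1), np.float64(53.6), np.float64(nan)]
  tab/mark 0 []
top pad 44 [-26.9 -89.8  61.3] [[-47.8, -99.6, 55.1], [-16.3, -77.8, 70.9]] [497.3 157.7  61.3]
top paddle 141 [[-46.2, -104.5, 43.5], [8.4, -89.6, 55.0], [38.1, -73.7, 69.6]]
row [ 502.2 -296.9  136.5] wz -0.0 rows~ 15 | now [529.3 246.6 134.4] ya 84.4 tilt [-0.003 -0.001 -1.   ] q [ 0.31  0.03  1.79 -0.    1.33 -1.16] t 22.1833
  return _methods._mean(a, axis=axis, dtype=dtype,
  ret = ret.dtype.type(ret / rcount)
```

Both cartridges lie flat at z≈53–54 with their tabs at the notches. The pad is at (496.5,156.5,64). I'll shut the gripper and move above the pad.

```bash
python3 -m pendant '[[12,-40,0,0,0,0],[25,-80,0,0,0,0],[25,-93,0,0,0,0],[25,-93,20,0,0,0],[25,-93,40,0,0,0],[25,-93,55,0,0,0],[25,-93,55,0,0,0],[25,-93,55,0,0,0],[25,-93,55,0,0,0]]' -1
cat > pd.py <<'E'
from h import *
s=manip.read_state();p=s["tool_pos"];print("tcp",p.round(1),"pf",pf(p[None],np.array([533.6,243.8])).round(1),"F",s["ft_force"].round(1),"open",round(s["opening"],1))
for n in("side","top"):
  im,d,ci=grab(n);P=cloud(d,ci);hsv=cv2.cvtColor(im,cv2.COLOR_RGB2HSV)
  q=pf(P,np.array([533.6,243.8]))
  k=(abs(q[...,1]+91)<14)&(q[...,0]>-50)&(q[...,0]<32)&(q[...,2]>30)&(q[...,2]<80)&(hsv[...,0]>20)&(hsv[...,0]<34)&(hsv[...,1]>150)
  Q=q[k]; Q=Q[Q[:,0]>-15]
  if len(Q)>5: print(n,len(Q),"slope",np.polyfit(Q[:,0],Q[:,2],1).round(3))
  f=(np.hypot(P[...,0]-p[0],P[...,1]-p[1])<22)&(P[...,2]>p[2]+5)&(P[...,2]<p[2]+40)&(hsv[...,1]<80)
  if f.any() and n=="side": print("finger low",np.percentile(P[f],[0,3,10],axis=0).round(0).tolist(),np.median(P[f],0).round())
E
python3 pd.py
```

```text
t: 22.93
tool_pos: [496.8, 157.1, 81.8]
tcp_rot: [0.049, 0.999, 0.0, -0.0]
ft_force: [0.2, 1.1, 0.5]
opening: -0.2
gripper_force: 0.0
tcp [496.8 157.1  81.8] pf [[-28.2 -89.9  81.8]] F [0.2 1.1 0.5] open -0.2
side 57 slope [-0.218 55.222]
finger low [[485.0, 140.0, 93.0], [486.0, 141.0, 96.0], [486.0, 142.0, 97.0]] [492. 146. 110.]
```

```bash
python3 -m pendant '[[0,0,10,0,0,0],[0,0,18,0,0,0],[0,0,22,0,0,0],[0,0,22,0,0,0]]'
python3 -m pendant '[[0,0,3,0,0,0],[0,0,6,0,0,0],[0,0,8,0,0,0],[0,0,8,0,0,0],[0,0,8,0,0,0]]'
python3 pd.py
```

```text
t: 23.37
tool_pos: [495.2, 156.7, 57.8]
tcp_rot: [0.049, 0.999, -0.0, -0.002]
ft_force: [-0.7, -0.2, -0.3]
opening: -0.1
gripper_force: 0.0
t: 23.78
tool_pos: [496.7, 157.0, 52.1]
tcp_rot: [0.049, 0.999, 0.0, 0.0]
ft_force: [-3.1, 0.3, 4.7]
opening: 0.0
gripper_force: 2.1
tcp [496.7 157.   52.1] pf [[-28.2 -90.   52.1]] F [-3.1  0.3  4.7] open 0.0
side 54 slope [-0.211 53.947]
finger low [[484.0, 139.0, 59.0], [485.0, 140.0, 62.0], [486.0, 141.0, 63.0]] [491. 148.  76.]
```

Contact: 4.7 N at 52.1. The target is about 13 mm below the first contact, 8 N, and slope 0.

```bash
python3 -m pendant '[[0,0,2,0,0,0],[0,0,4,0,0,0],[0,0,6,0,0,0],[0,0,7,0,0,0],[0,0,7,0,0,0],[0,0,7,0,0,0]]'
python3 pd.py
```

```text
t: 24.38
tool_pos: [496.3, 157.1, 45.0]
tcp_rot: [0.049, 0.999, 0.0, -0.0]
ft_force: [-3.6, -0.0, 7.7]
opening: -0.1
gripper_force: 3.1
tcp [496.3 157.1  45. ] pf [[-28.7 -89.9  45. ]] F [-3.6 -0.   7.7] open -0.1
side 64 slope [-4.3000e-02  4.9774e+01]
finger low [[483.0, 139.0, 52.0], [484.0, 142.0, 53.0], [486.0, 143.0, 55.0]] [491. 149.  69.]
```

```bash
python3 -m pendant '[[0,0,1,0,0,0],[0,0,2,0,0,0],[0,0,2,0,0,0],[0,0,2,0,0,0]]'
python3 pd.py; python3 pd.py; python3 pd.py
python3 - <<'E'
from h import *
# pointer vs green mark: colours along the post in the side view
im,d,ci=grab("side");hsv=cv2.cvtColor(im,cv2.COLOR_RGB2HSV);h,s,v=hsv[...,0],hsv[...,1],hsv[...,2]
P=cloud(d,ci);q=pf(P,np.array([533.6,243.8]));k=(abs(q[...,1]+110)<22)&(abs(q[...,0]+42)<22)&(q[...,2]>8)&(q[...,2]<85)
for n,m in(("green",(h>45)&(h<85)&(s>70)),("red",((h<8)|(h>172))&(s>110)&(v>90))):
    m=m&k
    if m.any():print(n,m.sum(),np.argwhere(m).tolist()[:8],q[m].mean(0).round(1))
r,c=np.where(k);print(r.min(),r.max(),c.min(),c.max())
for y in range(154,170): print(y,[tuple(int(i) for i in im[y,x]) for x in range(264,273)])
E
```

```text
t: 24.82
tool_pos: [496.2, 157.1, 43.1]
tcp_rot: [0.049, 0.999, 0.0, -0.001]
ft_force: [-4.9, 0.6, 6.6]
opening: -0.4
gripper_force: 3.4
tcp [496.2 157.1  43.1] pf [[-28.7 -89.9  43.1]] F [-4.9  0.6  6.6] open -0.4
side 58 slope [-0.064 49.775]
finger low [[482.0, 139.0, 52.0], [484.0, 141.0, 53.0], [486.0, 143.0, 54.0]] [492. 148.  66.]
tcp [496.3 157.1  43.1] pf [[-28.7 -89.9  43.1]] F [-5.4  0.2  6.6] open -0.1
side 62 slope [-4.8000e-02  4.9146e+01]
finger low [[484.0, 141.0, 50.0], [484.0, 141.0, 52.0], [486.0, 142.0, 53.0]] [492. 147.  68.]
tcp [496.2 157.1  43.1] pf [[-28.7 -89.9  43.1]] F [-3.8 -0.2  6.7] open -0.3
side 59 slope [-3.600e-02  4.916e+01]
finger low [[482.0, 139.0, 51.0], [485.0, 141.0, 52.0], [486.0, 142.0, 55.0]] [492. 147.  68.]
green 1 [[170, 268]] [ -46.8 -115.5   45.9]
red 2 [[172, 268], [173, 268]] [ -46.7 -113.1   33.8]
156 179 263 276
154 [(29, 56, 94), (37, 61, 101), (65, 79, 99), (33, 34, 37), (33, 36, 37), (31, 32, 35), (26, 27, 28), (29, 29, 32), (28, 31, 31)]
155 [(29, 55, 93), (36, 62, 101), (64, 80, 98), (25, 26, 27), (32, 34, 35), (29, 29, 30), 
[... 1309 characters left out ...]
37, 118, 32), (112, 101, 63), (144, 144, 140), (171, 171, 166), (36, 35, 29), (84, 72, 32), (81, 69, 20)]
166 [(79, 82, 83), (45, 40, 27), (89, 77, 23), (134, 121, 63), (139, 138, 133), (151, 150, 143), (142, 123, 26), (143, 122, 26), (145, 125, 31)]
167 [(125, 131, 132), (79, 80, 83), (49, 42, 22), (148, 129, 47), (137, 136, 132), (152, 151, 144), (134, 121, 58), (127, 120, 84), (127, 127, 112)]
168 [(129, 133, 136), (124, 130, 132), (28, 26, 23), (66, 69, 40), (118, 128, 117), (145, 145, 139), (131, 135, 136), (131, 135, 137), (128, 135, 135)]
169 [(131, 136, 137), (127, 132, 134), (78, 80, 81), (28, 30, 28), (68, 79, 70), (145, 145, 139), (124, 128, 129), (131, 136, 138), (127, 133, 134)]
```

Run:
```python
from h import *
a=np.load("side0.npz")["im"];b,d,ci=grab("side")
for y in range(158,178): print(y,[tuple(int(i) for i in a[y,x]) for x in (266,267,268,269)],"|",[tuple(int(i) for i in b[y,x]) for x in (266,267,268,269)])
L=np.array([533.6,243.8]);y=np.radians(-5.6);R=np.array([[np.cos(y),-np.sin(y)],[np.sin(y),np.cos(y)]])
for z in(30,40,45,50,60,74): print(z,proj([*(R@[-45,-113]+L),z],ci).round(1))
```

```text
158 [(149, 124, 70), (108, 90, 57), (109, 92, 56), (108, 91, 59)] | [(40, 64, 101), (82, 82, 83), (101, 103, 105), (49, 50, 53)]
159 [(59, 56, 50), (47, 45, 44), (47, 44, 45), (46, 44, 44)] | [(37, 48, 69), (83, 83, 85), (102, 104, 105), (51, 52, 53)]
160 [(127, 109, 35), (45, 46, 46), (42, 44, 44), (45, 44, 43)] | [(32, 33, 34), (81, 84, 86), (102, 103, 105), (67, 69, 70)]
161 [(220, 196, 46), (50, 50, 49), (45, 44, 44), (39, 38, 38)] | [(35, 34, 35), (68, 69, 71), (101, 102, 104), (69, 69, 71)]
162 [(227, 203, 54), (189, 175, 108), (202, 201, 196), (41, 40, 42)] | [(41, 39, 43), (78, 75, 76), (133, 133, 131), (68, 71, 72)]
163 [(121, 106, 43), (210, 195, 126), (225, 224, 220), (171, 161, 116)] | [(50, 49, 49), (96, 94, 91), (146, 146, 140), (91, 91, 90)]
164 [(54, 51, 46), (131, 122, 86), (166, 167, 160), (154, 147, 119)] | [(131, 112, 33), (65, 63, 62), (141, 140, 134), (135, 135, 131)]
165 [(85, 88, 89), (63, 62, 60), (164, 165, 158), (179, 177, 172)] | [(137, 118, 33), (112, 102, 60), (143, 142, 136), (172, 172, 166)]
166 [(140, 145, 147), (77, 78, 82), (106, 105, 101), (156, 15
[... 1011 characters left out ...]
 (122, 38, 36), (140, 119, 113)]
174 [(128, 134, 136), (144, 147, 148), (146, 94, 91), (148, 124, 120)] | [(131, 136, 138), (130, 132, 135), (127, 86, 83), (141, 120, 115)]
175 [(130, 137, 139), (148, 154, 155), (155, 155, 153), (157, 155, 149)] | [(130, 137, 138), (129, 135, 136), (109, 108, 108), (143, 142, 137)]
176 [(130, 134, 136), (144, 148, 150), (153, 156, 152), (158, 158, 153)] | [(129, 134, 136), (89, 92, 91), (112, 114, 110), (146, 144, 140)]
177 [(146, 151, 153), (188, 194, 194), (147, 152, 152), (160, 159, 154)] | [(88, 91, 92), (112, 117, 116), (110, 116, 114), (145, 144, 139)]
30 [268.5 173.2]
40 [268.3 170.9]
45 [268.3 169.7]
50 [268.2 168.5]
60 [268.  166.1]
74 [267.7 162.7]
```

Green is centred at row 169.4 and red at 172.8. The pointer stands at about 169.4, force 6.6 N, slope near level, so an estimated 0.17–0.2 rad. One small nudge, then hold.

```bash
python3 -m pendant '[[0,0,0.8,0,0,0],[0,0,0.8,0,0,0],[0,0,0.8,0,0,0],[0,0,0.8,0,0,0],[0,0,0.8,0,0,0],[0,0,0.8,0,0,0]]'
python3 pd.py; python3 pd.py
python3 - <<'E'
from h import *
b,d,ci=grab("side")
for y in range(166,173): print(y,[tuple(int(i) for i in b[y,x]) for x in (266,267,268,269)])
P=cloud(d,ci);hsv=cv2.cvtColor(b,cv2.COLOR_RGB2HSV)
for nm,L in(("left",[541.7,327.4]),("right",[533.6,243.8])):
    q=pf(P,np.array(L));k=(abs(q[...,0])<60)&(abs(q[...,1])<28)&(q[...,2]<75)&(hsv[...,0]>100)&(hsv[...,0]<125)&(hsv[...,1]>100);T=q[k];T=T[T[:,2]>48]
    print(nm,len(T),np.percentile(T,[2,50,98],axis=0).round(1).tolist())
E
```

```text
t: 25.72
tool_pos: [496.2, 157.1, 42.3]
tcp_rot: [0.049, 0.999, 0.0, -0.001]
ft_force: [-4.6, 0.5, 7.5]
opening: 0.3
gripper_force: 3.6
tcp [496.2 157.1  42.3] pf [[-28.8 -89.9  42.3]] F [-4.6  0.5  7.5] open 0.3
side 62 slope [-3.5000e-02  4.8806e+01]
finger low [[483.0, 139.0, 50.0], [484.0, 140.0, 51.0], [486.0, 142.0, 52.0]] [492. 148.  68.]
tcp [496.2 157.1  42.4] pf [[-28.7 -89.9  42.4]] F [-4.5  0.2  6.8] open -0.1
side 64 slope [-3.9000e-02  4.9233e+01]
finger low [[482.0, 138.0, 51.0], [484.0, 139.0, 51.0], [486.0, 140.0, 53.0]] [490. 148.  69.]
166 [(135, 116, 23), (110, 101, 59), (139, 139, 134), (150, 150, 143)]
167 [(90, 77, 26), (145, 126, 44), (137, 136, 133), (151, 150, 143)]
168 [(35, 34, 29), (62, 67, 38), (118, 129, 117), (146, 145, 139)]
169 [(73, 76, 79), (26, 33, 30), (71, 102, 77), (144, 143, 139)]
170 [(126, 132, 132), (76, 82, 82), (45, 77, 50), (143, 142, 137)]
171 [(130, 135, 137), (128, 132, 133), (83, 71, 53), (143, 143, 139)]
172 [(131, 135, 137), (130, 132, 133), (123, 51, 46), (144, 144, 138)]
left 42 [[-30.5, -19.3, 49.2], [-18.1, -6.9, 53.3], [-5.5, 13.1, 58.1]]
right 18 [[-29.9, -17.4, 49.8], [-26.0, -2.3, 52.4], [-18.5, 13.5, 56.7]]
```

```bash
python3 -c "
from bench import manip
print(manip.finish_job())"
```

```text
the job is handed in; nothing more can be done
None
```

I handed the job in at about 26 s: by camera, both blue cartridges sit flat in their pockets with tabs in the notches, and the arm is still holding the paddle at the green mark (my estimate, 0.18–0.2 rad).

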